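# Empty the incubation rack with the long-reach picker and pin it shut for sea

## Robot

A 6-joint arm with a two-finger parallel gripper is mounted at the origin on the work surface. World frame = base frame: x ahead of the robot, y to its left, z up, the work surface at z = 0. Lengths are in mm, angles in degrees, forces in N, time in s.
With the tool pointing down it reaches from about 300 to 850 mm from the base axis. Payload 4.2 kg.
Tool frame: the origin (TCP) lies at the very end of the fingers, on their centre line; the grasp point (between the pads) lies 19 mm behind it; z points along the fingers, y is the line along which they close (so a half turn about z gives the same grasp; the last joint's range is limited). The gripper opens to 91 mm and grips with 3 to 60 N. Pads are 32 mm wide; open, the fingers measure 118 mm over their backs; the gripper's body (76 mm by 178 mm) begins 60 mm behind the grasp point.
Start: joints at [-67.093, 18.312, 89.639, -0, 72.044, -1.146], TCP at [234.362, -525.088, 213.976] pointing down, gripper open.
Joint ranges: [-177.97, 177.97], [-48.28, 115.42], [12.27, 149.76], [-77.06, 257.06], [2.81, 150.46], [-146.56, 146.56]. Speed limits (degrees/s): [147.25, 147.25, 180, 180, 180, 180].

## Interface

Orientations are given as [roll, pitch, yaw] about the fixed x, y, z axes, in that order (R = Rz(yaw) Ry(pitch) Rx(roll)).
In Python, from workcell import env gives the robot as it stands.
- The arm moves only by the shell command python3 -m pendant 'ROWS' [FORCE]. ROWS is a JSON object of lists of equal length, an entry for each row: "translation": the shift along the tool's x, y, z in mm, a list of three; "roll": the turn about the tool's z in rad; "hand": the closure in counts, from 0 (fully open) to 255 (shut). In form: {"translation": [[dx, dy, dz], ...], "roll": [roll, ...], "hand": [hand, ...]}. A call has exactly 8 rows; each row shifts and turns the commanded pose from where the row before left it, along the tool's axes as they then stand; what a row does not reach is not made up. A row lasts 1/12 s, in which the tool goes at most 41.7 mm and 7.16 degrees, less where a joint would pass 70% of its speed; a pose out of reach is approached as far as the arm can. A call with a gripper value outside its range is refused whole. The fingers move at their own pace and stop on an object; FORCE is the grip in N (left out, the last holds). Time passes only in rows, so rows that do not move let the fingers close, or fill a call up. It gives the time, the measured TCP pose, the force, the opening and the grip force at its end, in the units of the state.
- env.state(): the state, without advancing time (a new reading comes with each control period).
- env.grab_frame(name): name is "scene" or "side" or "wrist"; returns a dict with "frame" (480x640x3 uint8, red, green, blue), "z_map" (480x640 float32, mm along the optical axis (not along the pixel's ray), 0 where there is no reading), "fx", "fy", "cx", "cy" (pixels), "pose" (4x4, takes a point from camera to world coordinates). Camera axes: x right, y down, z forward; pixel columns grow to the right and rows downward; lengths in mm; the calibration is good to about 2 mm. The wrist camera is an equidistant fisheye: a pixel r from the principal point sees the ray r / f radians off the axis. A picture is of the moment at which its call begins.
- env.job_done(): hands the job in; it is judged then, once.
Trained networks look in a picture, given as the dict that the camera call returned (one of the last four; its "shot" number tells which), for a name from the list of things; names that differ only in an ending like _2 or _b are one class to them, and where a whole thing is asked for, a point or a joint stands for the part that bears it (a point fixed in the world has none). Each returns a list of dicts, best first, with "score" (0 to 1); they miss things now and then, are a little off and sometimes report something else, mostly with a low value. They report only what shows in the picture. A call takes as long as a camera call. They do not tell look-alikes from the thing itself.
- env.recognise(picture, label): "rect" ([centre column, centre row, width, height] in pixels, round what is visible of it).
- env.regions_of(picture, label): "pixels" (480x640 bool, what is visible of it) and "rect" ([centre column, centre row, width, height] in pixels, round what is visible of it).
The state is a dict: "time_s": time; "qpos": joint angles; "qvel": joint speeds; "effort": joint torques, N m; "ee_pos": TCP position; "ee_rot": TCP orientation; "force": force on the tool from outside, world axes, zero at the start; "torque": the same for the moment, N m; "gripper_width": finger opening in mm; "gripper_force": force on a finger pad.
Only numpy, scipy, OpenCV 4.12 (cv2) and the standard library are available. Lean on these libraries where they do the work, as an engineer would, in place of code of your own. Each camera call takes 0.05 s, during which the arm holds its last target. There are 200 camera calls.

## Task

Using the twist-lock picker from the holster, fetch every sample carrier out of the deep tubes and stand it upright on the floor of the orange tray, never touching a carrier with the gripper itself, and hang the picker back in its holster. Once the rack is empty, swing the yellow bar fully shut over the tubes and push the headed pin down through fork and lug until its collar sits on the fork. Leave the other things on the bench where they are.

Things in the scene. Friction and masses are not known exactly. Their poses are not given: they have to be found in the camera images.
- rack: Fixed rack: grey pan 130 x 420 mm with three upright white PVC tubes in a row along its y axis, centres at y = +90, 0, -90 mm on x = 0. Each tube is 84 mm outside, 76 mm inside, rim 130 mm and inside floor 10 mm above the bench. Origin on the bench under the middle tube; z up. Two or all three tubes hold a carrier.
- bar (a joint): Yellow retaining bar, 30 mm wide, 10 mm thick, turning level about a post at the rack's +y end. 0 rad: shut against its stop, along the rack's -y over the tube mouths, its lug in the fork. Grows as it swings out to the rack's -x side (clockwise from above); at 1.57 it points along the rack's -x. Stays where left (0.15 N m of friction). Starts at 1.45 to 1.75.
- bar_pivot (a point): Point on the bar's upright pivot axis, at the bar's mid thickness, 142 mm above the bench (bar top face: 147 mm). The bar's end, 340 mm from here, is a 46 mm square lug, 10 mm thick, with an upright 16 mm hole.
- bar_knob (a point): Centre of the upright black round knob on the bar, 20 mm across, 42 mm tall, standing on the bar's top face, 150 mm from the pivot; the point is 168 mm above the bench. z up.
- fork_hole (a point): Mouth of the upper hole of the fork at the rack's -y end, on the top face of the upper plate, 161 mm above the bench. The fork is two 46 mm square plates (123 to 131 and 153 to 161 mm above the bench), each with an upright 16 mm hole on this axis; the shut bar's lug (137 to 147 mm) lies between. A 20 x 44 mm post at their +x side, as high as the upper plate, carries them.
- carrier1_center (a point): Sample carrier (may be absent): 46 mm square, 52 mm tall, 0.25 kg: blue base 24 mm high, four corner posts, and a steel top plate 6 mm thick (46 to 52 mm above its underside) with a slot 36 mm long along the carrier's x and 14 mm wide in its middle. The point is its centre, 26 mm above the underside; z up. Starts standing in a tube, turned up to 0.6 rad from the rack.
- carrier2_center (a point): Second carrier like carrier1 (may be absent). Between a carrier's base and plate is a space 22 mm high (24 to 46 mm above the underside), 36 mm wide between the posts, where the picker's cross bar can turn. Under the plate, ribs 4 mm deep beside the middle form a 9 mm groove along the carrier's y, where the bar seats as it lifts; turn the bar below the ribs (bar's middle 33 mm above the underside).
- carrier3_center (a point): Centre of a third carrier like carrier1 (may be absent).
- picker_grip (a point): Centre of the picker's red handle, 22 x 22 mm square (flats along the picker's x, y), 46 mm tall. Below: black 52 mm square flange 5 mm thick, underside 28 mm below this point; 8 mm round rod; cross bar 28 mm long along the picker's x, 6 mm thick, round, its middle 135 mm below this point. 0.2 kg. The bar goes through a carrier's slot and, turned a quarter beneath the plate, lifts it.
- holster: Fixed grey holster of the picker: square upright well, 38 mm square inside, 58 mm outside, rim 125 mm above the bench, deep enough for the picker to hang with its flange resting on the rim (handle centre then 153 mm above the bench; it starts so). Origin on the bench at its centre.
- pin_knob (a point): Centre of the orange round knob, 22 mm across and 36 mm tall, of the headed steel pin. Beneath the knob is a 30 mm collar 5 mm thick (underside 23 mm below this point), and beneath that a 12 mm shank 46 mm long with a tapered tip. z up along the pin; 0.12 kg. Starts upright and loose in the pin block; with the collar seated on the fork the point is 23 mm above fork_hole.
- pin_block: Loose aluminium block, 0.6 kg, 70 x 70 x 50 mm, with an upright 19 mm blind hole, 48 mm deep, in which the pin stands; the pin's collar rests on its top. Origin under its centre.
- tray: Loose orange open tray, 290 mm along its x, 150 mm along its y, 36 mm high, walls and floor 6 mm thick, 1 kg. Origin under its centre.
- bottle: Bystander, to be left alone: small jar with a blue cap, 44 mm across, 90 mm tall, in front of the rack.
- wrench_grip (a point): Bystander, to be left alone: steel wrench 150 mm long lying in front of the rack.
- tubebox: Bystander, to be left alone: white and blue carton of culture tubes, 100 x 160 x 90 mm, behind the rack.
- vialrack: Bystander, to be left alone: white block with ten red-capped vials, 60 x 140 x 78 mm, behind the rack.
- beaker: Bystander, to be left alone: open white plastic beaker, 90 mm across, 110 mm tall.
- flask: Bystander, to be left alone: amber bottle, 60 mm across, 130 mm tall.
Mind the look-alikes: they are no part of the job. What is shaped like the part that bears picker_grip but purple is not meant.

How it is judged:
By the outcome, as a careful person would: the job done as asked, in the order asked, and still so for the second after the job is handed in, with the robot touching nothing.
Of carrier1, carrier2, carrier3 only 2 to 3 are there at a start; the rules pass over those that are not, and their reading is None.
At some moment in a run one of pin_block may be knocked a few centimetres aside while the robot is not near it.
It also fails if it takes over 210 s, if anything falls off the work surface, if the arm or the gripper's body presses on something with over 40 N, if the wrist force passes 120 N, or if a joint passes its speed limit or range.

## Working session

There is one attempt and no reset: what is moved stays moved. The work goes in short steps, Python scripts to look and compute and a shell command to move; the robot and the scene stay as the last step left them, time stands still between calls to the robot, and variables do not carry over. Pictures are saved under pics/ and viewed, at most 14 in all, crops included, and the job is handed in when it is done.

```bash
ls; mkdir -p pics
python3 - <<'E'
from workcell import env
import cv2,pickle
s=env.state();print(s)
for n in ['scene','side']:
    p=env.grab_frame(n);print(n,p['fx'],p['fy'],p['cx'],p['cy'],p['pose'].round(3).tolist(),p['shot'])
    pickle.dump(p,open(f'{n}0.pkl','wb'))
    cv2.imwrite(f'pics/{n}0.png',p['frame'][:,:,::-1])
E
```

```text
pics
{'time_s': 0.0, 'qpos': array([-6.70937248e+01,  1.83506732e+01,  8.97087794e+01,  4.14749292e-04,
        7.20427870e+01, -1.14562185e+00]), 'qvel': array([-0.00374899, -0.05533289,  0.10095753, -0.02152946, -0.00912365,
       -0.06961721]), 'effort': array([ 9.48464840e-04, -4.12458730e+01, -2.31972027e+01,  7.31080910e-02,
        4.56232333e-02, -1.66141681e-04]), 'ee_pos': array([ 234.1516859 , -524.59351022,  213.11390237]), 'ee_rot': array([-1.79897789e+02, -2.43836868e-03,  2.40517666e+01]), 'force': array([ 0.03983849, -0.56313156, -0.26011591]), 'torque': array([-0.02425018, -0.01285876,  0.0420226 ]), 'gripper_force': 0.0, 'gripper_width': 91.38257155212327}
scene 549.162246857609 549.162246857609 318.530671163139 243.3145971188678 [[0.693, 0.618, -0.371, 1108.938], [0.721, -0.6, 0.347, -425.833], [-0.008, -0.508, -0.861, 1322.246], [0.0, 0.0, 0.0, 1.0]] 1
side 587.6574307770511 587.6574307770511 326.7093290930465 235.51219970952988 [[-0.84, -0.28, 0.464, -114.437], [-0.542, 0.404, -0.737, 1206.891], [0.019, -0.871, -0.491, 871.287], [0.0, 0.0, 0.0, 1.0]] 2
```

View pics/scene0.png

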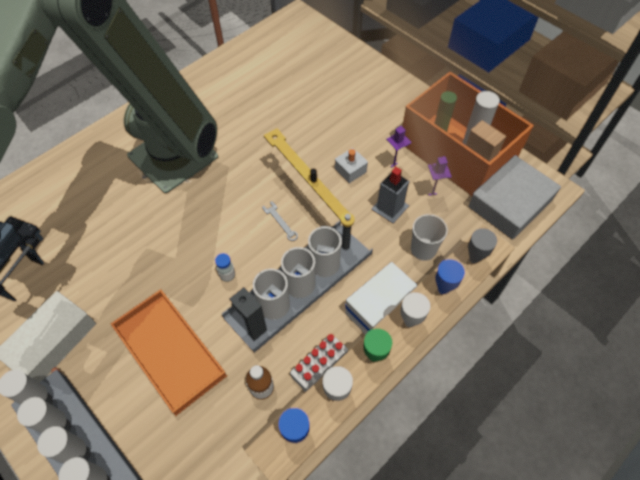

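View pics/side0.png

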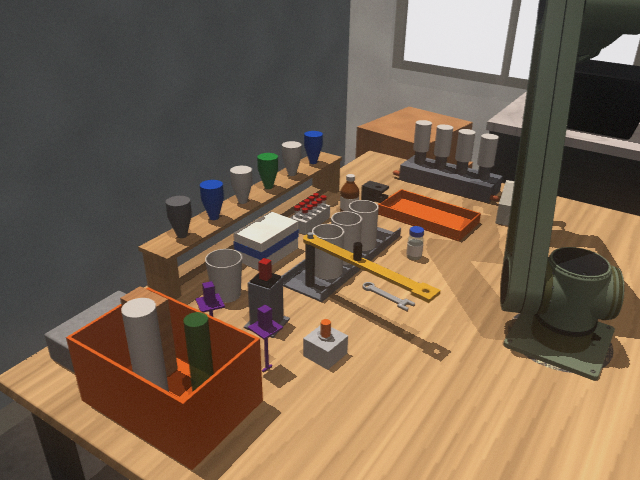

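The two pictures show the rack running diagonally (scene: tubes at ~(270,293), (298,268), (325,246)). The fork is at (247,312), the bar is open towards the robot, and the red picker sits in its holster at (393,190). The purple look-alikes are at (398,140) and (440,170). The pin block is at (351,163) and the tray at (168,350).

```bash
cat > h.py <<'E'
from workcell import env
import numpy as np,cv2
def cloud(p):
    v,u=np.mgrid[0:480,0:640]; z=p['z_map'].astype(float)
    x=(u-p['cx'])/p['fx'];y=(v-p['cy'])/p['fy']
    if p.get('fish'):
        r=np.hypot(x,y)+1e-9; s=np.tan(np.minimum(r,1.5))/r; x=x*s;y=y*s
    c=np.stack([x*z,y*z,z],-1)
    w=c@p['pose'][:3,:3].T+p['pose'][:3,3]
    w[z<=0]=np.nan
    return w
def grab(n):
    p=env.grab_frame(n); p['fish']=n=='wrist'; return p
E
python3 - <<'E'
from h import *
np.set_printoptions(precision=1,suppress=True)
for n in ['scene','side']:
    p=grab(n);w=cloud(p)
    for l in ['rack','bar','bar_knob','holster','picker_grip','pin_knob','pin_block','tray','carrier1_center','bottle','wrench_grip','flask','vialrack','tubebox','beaker']:
        for d in env.regions_of(p,l)[:4]:
            q=w[d['pixels']];q=q[~np.isnan(q[:,0])]
            if len(q)<3: continue
            zt=np.percentile(q[:,2],97); t=q[q[:,2]>zt-8]
            (c,sz,a)=cv2.minAreaRect(t[:,:2].astype(np.float32))
            print(n,l,round(d['score'],2),np.array(d['rect']).round(),'med',np.median(q,0),'ztop',round(zt,1),'topmean',t.mean(0),'rect',np.array(c),np.array(sz),round(a,1),len(t))
E
```

```text
scene rack 0.65 [298. 242. 158. 229.] med [609.8  -9.7  75.3] ztop 162.0 topmean [ 580.6 -121.7  163.5] rect [526.5  49.4] [256.3 543. ] 38.6 647
scene bar 0.7 [312. 178.  93.  98.] med [440.2 173.  147.7] ztop 180.1 topmean [454.9 169.6 185.3] rect [454.2 170.6] [15.9 18.5] 45.1 56
scene bar_knob 0.93 [307. 177.  88.  98.] med [430.7 173.9 147.4] ztop 178.9 topmean [454.5 170.  185.3] rect [452.5 170.3] [16.4 19.7] 72.8 60
scene bar_knob 0.66 [298. 271.  14.  10.] med [584.9  -6.7  61.8] ztop 68.7 topmean [589.6  -5.5  63.9] rect [589.2  -4.7] [30.5 17. ] 20.8 56
scene holster 0.7 [391. 202.  37.  44.] med [616.8 311.3  51.7] ztop 125.5 topmean [612.3 322.4 124. ] rect [614.4 325.8] [74.3 37.8] 55.5 88
scene picker_grip 0.94 [439. 176.  24.  36.] med [656.2 454.2 118.3] ztop 163.0 topmean [653.3 458.  160.7] rect [653.3 459.1] [21.7 24.9] 59.1 58
scene picker_grip 0.89 [396. 178.  24.  28.] med [603.  329.1 133.2] ztop 178.5 topmean [598.  336.2 176. ] rect [598.  336.3] [20.5 21.8] 2.9 59
scene picker_grip 0.62 [399. 147.  25.  41.] med [504.6 455.1 117.9] ztop 163.1 topmean [502.3
[... 4472 characters left out ...]
.  44.  39.] med [ 775.4 -114.    47.2] ztop 80.7 topmean [ 783.9 -117.2   79.8] rect [725.7 -15.2] [ 89.3 405.9] 30.0 245
side tubebox 0.68 [268. 243.  66.  55.] med [763.4 114.3  76.6] ztop 93.4 topmean [783.7  99.6  92.3] rect [740.6 187.4] [154.2 415.3] 26.0 1090
side tubebox 0.52 [361. 242. 160. 119.] med [567.6 100.4  99.2] ztop 160.6 topmean [541.9 -16.2 165.2] rect [579.3   2.7] [150.6 436.3] 19.0 385
side beaker 0.56 [223. 278.  37.  54.] med [737.8 313.5  79.2] ztop 110.5 topmean [752.4 305.9 108.1] rect [704.2 347.4] [ 88.3 226.7] 48.7 257
side beaker 0.29 [359. 242. 156. 119.] med [568.2 101.8 101.4] ztop 160.8 topmean [542.1 -22.2 165.4] rect [578.3   2. ] [150.9 436. ] 18.7 382
```

Run:
```python
from h import *
from scipy.optimize import least_squares
np.set_printoptions(precision=2,suppress=True)
for n in ['scene','side']:
    p=grab(n);w=cloud(p).reshape(-1,3);rgb=p['frame'].reshape(-1,3).astype(int)
    m=(w[:,0]>480)&(w[:,0]<700)&(w[:,1]>-230)&(w[:,1]<220)&~np.isnan(w[:,0])
    yel=(rgb[:,0]>150)&(rgb[:,1]>110)&(rgb[:,2]<80)
    q=w[m&~yel]
    r=q[(q[:,2]>126)&(q[:,2]<135)]
    def f(x,r=r):
        c=np.stack([x[0]-np.sin(x[2])*np.array([90,0,-90]),x[1]+np.cos(x[2])*np.array([90,0,-90])],1)
        d=np.abs(np.hypot(r[:,None,0]-c[:,0],r[:,None,1]-c[:,1])-40).min(1); return np.minimum(d,12)
    best=min((least_squares(f,[a,b,t],loss='soft_l1',f_scale=2) for a in(570,590,605) for b in(-20,0,20) for t in(-.2,-.05,.1,.3)),key=lambda s:s.cost)
    print(n,'rack',best.x,np.degrees(best.x[2]),best.cost/len(r),len(r),r.mean(0))
    F=q[(q[:,2]>155)&(q[:,2]<167)&(q[:,1]<-100)]
    if len(F)>10: print('fork top',cv2.minAreaRect(F[:,:2].astype(np.float32)),len(F))
    y=w[yel&(w[:,2]>140)&(w[:,2]<154)&(w[:,1]<300)&(w[:,1]>50)]
    vx=cv2.fitLine(y[:,:2].astype(np.float32),cv2.DIST_HUBER,0,.01,.01).ravel()
    print('bar',cv2.minAreaRect(y[:,:2].astype(np.float32)),vx,np.degrees(np.arctan2(vx[1],vx[0])),len(y))
    x,yy,t=best.x
    for k in (90,0,-90):
        c=np.array([x-np.sin(t)*k,yy+np.cos(t)*k]); i=np.hypot(*(w[:,:2]-c).T)<36
        zz=w[i&(w[:,2]>5)&(w[:,2]<110)]; print(k,c,len(zz),np.percentile(zz[:,2],[10,50,90]))
```

```text
scene rack [597.42 -19.68  -0.02] -1.3639703895972486 3.6327044069612886 641 [598.69 -44.84 130.09]
fork top ((602.7455444335938, -188.61383056640625), (47.020713806152344, 69.29309844970703), 89.02870178222656) 515
bar ((435.37451171875, 174.92660522460938), (42.662986755371094, 369.9603576660156), 82.73653411865234) [  0.99  -0.13 424.78 163.55] -7.756748 148
90 [599.56  70.3 ] 119 [56.42 61.98 65.59]
0 [597.42 -19.68] 126 [35.5  60.94 65.56]
-90 [ 595.27 -109.65] 165 [35.19 61.97 65.83]
side rack [595.6  -15.84  -0.02] -0.9951467788727286 7.925092287026605 578 [594.68 -54.27 129.61]
fork top ((601.9197387695312, -185.37863159179688), (54.93964385986328, 72.64291381835938), 87.10166931152344) 198
bar ((428.0843505859375, 177.03640747070312), (47.2028923034668, 380.6578674316406), 81.77456665039062) [  0.99  -0.14 407.21 181.31] -7.772505 1087
90 [597.17  74.15] 56 [14.87 58.05 95.19]
0 [595.6  -15.84] 43 [ 50.7   93.14 107.14]
-90 [ 594.04 -105.83] 47 [ 26.9   68.35 104.94]
```

```bash
python3 -m pendant '{"translation":[[0,0,-40],[0,0,-40],[0,0,-40],[0,0,0],[0,0,0],[0,0,0],[0,0,0],[0,0,0]],"roll":[0,0,0,0,0,0,0,0],"hand":[0,0,0,0,0,0,0,0]}'
```

```text
time_s: 2.47
ee_pos: [234.1, -524.5, 332.2]
ee_rot: [-179.8, -0.0, 24.1]
force: [0.4, 0.0, 0.3]
gripper_width: 90.6
gripper_force: 0.0
```

```bash
python3 -m pendant '{"translation":[[0,0,0],[0,0,0],[0,0,0],[0,0,0],[20,-32,-6],[20,-32,-6],[20,-32,-6],[20,-32,-6]],"roll":[0.105,0.105,0.105,0.105,0,0,0,0],"hand":[0,0,0,0,0,0,0,0]}'
python3 -m pendant '{"translation":[[20,-32,-6],[20,-32,-6],[20,-32,-6],[20,-32,-6],[20,-32,-6],[20,-32,-6],[20,-32,-6],[20,-32,-6]],"roll":[0,0,0,0,0,0,0,0],"hand":[0,0,0,0,0,0,0,0]}'
python3 -m pendant '{"translation":[[20,-32,-6],[20,-32,-6],[20,-32,-6],[0,-20,0],[0,0,0],[0,0,0],[0,0,0],[0,0,0]],"roll":[0,0,0,0,0,0,0,0],"hand":[0,0,0,0,0,0,0,0]}'
python3 - <<'E'
from h import *
p=grab('wrist');print(p['fx'],p['cx'],p['cy'],p['pose'].round(2).tolist())
cv2.imwrite('pics/w1.png',p['frame'][:,:,::-1])
import pickle;pickle.dump(p,open('w1.pkl','wb'))
E
```

```text
time_s: 3.13
ee_pos: [314.6, -395.5, 356.9]
ee_rot: [-179.9, 0.1, -0.1]
force: [1.7, 0.2, -0.5]
gripper_width: 91.3
gripper_force: 0.0
time_s: 3.8
ee_pos: [474.8, -139.3, 405.3]
ee_rot: [-180.0, 0.1, -0.0]
force: [0.9, -0.3, 0.5]
gripper_width: 91.0
gripper_force: 0.0
time_s: 4.47
ee_pos: [534.0, -26.3, 423.7]
ee_rot: [180.0, 0.0, -0.1]
force: [-0.7, -0.0, -0.1]
gripper_width: 91.2
gripper_force: 0.0
371.64829954431775 316.02427916040136 242.0003037186992 [[-0.0, -0.97, -0.24, 600.08], [-1.0, 0.0, 0.0, -26.41], [-0.0, 0.24, -0.97, 593.48], [0.0, 0.0, 0.0, 1.0]]
```

View pics/w1.png

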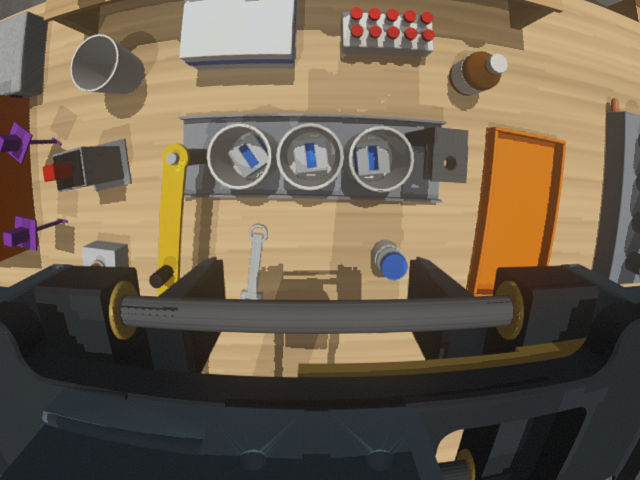

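The wrist view shows three carriers with blue slots at (248,156), (311,157) and (374,158). The bar pivot is at (174,157), the fork at (449,158), the holster at (105,165) and the tray at (520,215).

Run:
```python
from h import *
import pickle
from scipy.optimize import least_squares
np.set_printoptions(precision=2,suppress=True)
p=pickle.load(open('w1.pkl','rb'));W=cloud(p);w=W.reshape(-1,3);rgb=p['frame'].reshape(-1,3).astype(int)
m=(w[:,0]>500)&(w[:,0]<680)&(w[:,1]>-160)&(w[:,1]<120)
r=w[m&(w[:,2]>126)&(w[:,2]<134)]
def f(x):
    c=np.stack([x[0]-np.sin(x[2])*np.array([90,0,-90]),x[1]+np.cos(x[2])*np.array([90,0,-90])],1)
    d=np.abs(np.hypot(r[:,None,0]-c[:,0],r[:,None,1]-c[:,1])-40).min(1); return np.minimum(d,12)
b=least_squares(f,[597,-18,-.02],loss='soft_l1',f_scale=2)
print('rack',b.x,b.cost/len(r),len(r))
x,y,t=b.x
hsv=cv2.cvtColor(p['frame'],cv2.COLOR_RGB2HSV).reshape(-1,3)
blue=(hsv[:,0]>95)&(hsv[:,0]<130)&(hsv[:,1]>110)
for k in (90,0,-90):
    c=np.array([x-np.sin(t)*k,y+np.cos(t)*k]); i=np.hypot(*(w[:,:2]-c).T)<37
    pl=w[i&(w[:,2]>55)&(w[:,2]<70)&~blue]
    # rays intersect z=plane for blue pixels
    bl=w[i&blue&(w[:,2]<60)]
    cam=p['pose'][:3,3]
    def at(q,z): s=(z-cam[2])/(q[:,2]-cam[2]); return (cam+(q-cam)*s[:,None])[:,:2].astype(np.float32)
    for nm,q,z in(('plate',pl,62),('blue',bl,60)):
        if len(q)<5: print(nm,len(q)); continue
        q2=at(q,z); (cc,sz,a)=cv2.minAreaRect(q2)
        ev=np.linalg.eigh(np.cov(q2.T))[1][:,1]
        print(k,c,nm,len(q),np.median(q[:,2]),'rect',np.array(cc),np.array(sz),a,'mean',q2.mean(0),'pca',np.degrees(np.arctan2(ev[1],ev[0])))
F=w[(w[:,2]>155)&(w[:,2]<167)&(w[:,1]<-140)&(w[:,1]>-240)]
print('fork',cv2.minAreaRect(F[:,:2].astype(np.float32)))
red=(hsv[:,1]>150)&((hsv[:,0]<8)|(hsv[:,0]>172))&(w[:,1]>250)&(w[:,1]<400)
q=w[red];q=q[q[:,2]>171]; print('picker',len(q),q.mean(0) if len(q) else 0)
print('T',env.state()['time_s'])
```

```text
rack [595.97 -18.38  -0.02] 0.7442790206119546 1943
90 [598.06  71.59] plate 784 61.08670501558356 rect [595.22  72.83] [57.36 58.33] 37.665748596191406 mean [598.55  70.74] pca 127.51967657137018
90 [598.06  71.59] blue 155 33.077500835747514 rect [597.9   70.91] [33.27 11.71] 32.824012756347656 mean [596.3   69.84] pca -149.37112448351218
0 [595.97 -18.38] plate 778 61.063757365309414 rect [599.86 -20.25] [50.27 50.42] 5.808902740478516 mean [597.3  -18.05] pca 93.73193026752975
0 [595.97 -18.38] blue 198 33.193856796787315 rect [597.07 -17.94] [34.44 12.05] 5.445427417755127 mean [596.71 -18.02] pca -175.37416444464924
-90 [ 593.87 -108.36] plate 826 61.0654657978194 rect [ 588.26 -115.05] [60.36 61.31] 6.6104865074157715 mean [ 593.23 -107.98] pca 70.24778796975538
-90 [ 593.87 -108.36] blue 174 32.950819538604094 rect [594.04 -97.85] [33.31 29.09] 0.8631203174591064 mean [ 593.5  -106.66] pca 178.43831838034203
fork ((601.9620971679688, -188.53536987304688), (47.30495834350586, 66.77489471435547), 88.03609466552734)
picker 187 [595.45 335.56 175.  ]
T 4.5167
```

```bash
python3 -m pendant '{"translation":[[6,-36,10],[6,-36,10],[6,-36,10],[6,-36,10],[6,-36,10],[6,-36,10],[6,-36,10],[6,-36,10]],"roll":[0,0,0,0,0,0,0,0],"hand":[0,0,0,0,0,0,0,0]}'
python3 -m pendant '{"translation":[[6,-36,15],[6,-36,15],[0,0,0],[0,0,0],[0,0,0],[0,0,0],[0,0,0],[0,0,0]],"roll":[0,0,0,0,0,0,0,0],"hand":[0,0,0,0,0,0,0,0]}'
cat > pk.py <<'E'
from h import *
np.set_printoptions(precision=2,suppress=True)
p=grab('wrist');W=cloud(p);w=W.reshape(-1,3)
hsv=cv2.cvtColor(p['frame'],cv2.COLOR_RGB2HSV).reshape(-1,3)
red=(hsv[:,1]>150)&((hsv[:,0]<8)|(hsv[:,0]>172))&(w[:,1]>250)&(w[:,1]<420)&(w[:,0]<700)
q=w[red];zt=np.percentile(q[:,2],98);q=q[q[:,2]>zt-4]
print('picker',zt,len(q),q.mean(0),cv2.minAreaRect(q[:,:2].astype(np.float32)))
h=w[(abs(w[:,0]-596)<45)&(abs(w[:,1]-336)<45)&(w[:,2]>120)&(w[:,2]<135)]
print('flange/holster',len(h),cv2.minAreaRect(h[:,:2].astype(np.float32)))
cv2.imwrite('pics/w2.png',p['frame'][:,:,::-1]);print(env.state()['ee_pos'],env.state()['ee_rot'],env.state()['qpos'])
E
python3 pk.py
```

```text
time_s: 5.18
ee_pos: [582.9, 263.2, 343.6]
ee_rot: [180.0, -0.0, -0.1]
force: [0.6, -0.2, 0.3]
gripper_width: 91.3
gripper_force: 0.0
time_s: 5.85
ee_pos: [594.9, 333.5, 315.3]
ee_rot: [-180.0, -0.1, -0.1]
force: [0.1, -0.7, -0.2]
gripper_width: 91.4
gripper_force: 0.0
picker 176.3897203118883 627 [595.83 338.02 174.94] ((595.47509765625, 338.0649719238281), (22.18650245666504, 21.475080490112305), 5.241609573364258)
flange/holster 2605 ((596.2393798828125, 338.62530517578125), (58.70347213745117, 58.587345123291016), 6.21652364730835)
[594.78 333.76 315.05] [-179.96   -0.08   -0.1 ] [ 28.34  26.5   62.67  -0.01  90.73 118.43]
```

View pics/w2.png

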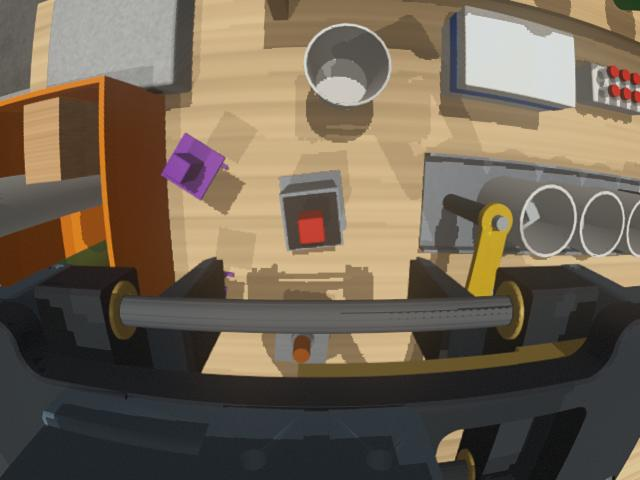

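Picker at (595.5, 338.2) with flats at about 6°. In the picture the red handle is at (311,228) in the holster, with nothing in the way.

```bash
python3 -m pendant '{"translation":[[0.7,-4.4,0],[0,0,36],[0,0,36],[0,0,36],[0,0,36],[0,0,20],[0,0,14],[0,0,0]],"roll":[-0.11,0,0,0,0,0,0,0],"hand":[0,0,0,0,0,0,0,0]}'
python3 -m pendant '{"translation":[[0,0,0],[0,0,0],[0,0,0],[0,0,0],[0,0,0],[0,0,0],[0,0,0],[0,0,0]],"roll":[0,0,0,0,0,0,0,0],"hand":[255,255,255,255,255,255,255,255]}' 50
python3 -m pendant '{"translation":[[0,0,0],[0,0,0],[0,0,0],[0,0,0],[0,0,0],[0,0,0],[0,0,0],[0,0,0]],"roll":[0,0,0,0,0,0,0,0],"hand":[255,255,255,255,255,255,255,255]}'
```

```text
time_s: 6.57
ee_pos: [593.4, 337.7, 132.3]
ee_rot: [179.8, 0.4, 6.3]
force: [-0.6, -0.3, -0.1]
gripper_width: 91.5
gripper_force: 0.0
time_s: 7.23
ee_pos: [595.3, 339.3, 136.0]
ee_rot: [180.0, -0.0, 6.3]
force: [-0.7, 0.6, -1.0]
gripper_width: 40.7
gripper_force: 0.0
time_s: 7.9
ee_pos: [595.3, 339.1, 135.9]
ee_rot: [180.0, 0.0, 6.3]
force: [-0.0, -1.6, -0.2]
gripper_width: 21.7
gripper_force: 50.0
```

```bash
python3 -m pendant '{"translation":[[0,0,-20],[0,0,-30],[0,0,-30],[0,0,-30],[0,0,-30],[0,0,-30],[0,0,-10],[0,0,0]],"roll":[0,0,0,0,0,0,0.11,0],"hand":[255,255,255,255,255,255,255,255]}'
python3 -m pendant '{"translation":[[0,35,0],[0,35,0],[0,35,0],[0,0,0],[0,0,0],[0,0,0],[0,0,0],[0,0,0]],"roll":[0,0,0,0,0,0,0,0],"hand":[255,255,255,255,255,255,255,255]}'
python3 - <<'E'
from h import *
np.set_printoptions(precision=2,suppress=True)
tc=env.state()['ee_pos']; print(tc)
ims=[]
for n in ('scene','side'):
    p=grab(n);W=cloud(p)
    b=np.append(tc+[0,0,-90],1); c=np.linalg.inv(p['pose'])@b
    u=int(p['fx']*c[0]/c[2]+p['cx']);v=int(p['fy']*c[1]/c[2]+p['cy'])
    ims.append(cv2.resize(p['frame'][max(v-50,0):v+50,u-50:u+50],(400,400),interpolation=cv2.INTER_CUBIC))
    q=W.reshape(-1,3); q=q[(np.hypot(q[:,0]-tc[0],q[:,1]-tc[1])<22)&(abs(q[:,2]-(tc[2]-117.9))<7)]
    print(n,u,v,len(q))
    if len(q)>3:
        ev=np.linalg.eigh(np.cov(q[:,:2].T)); print(q.mean(0),np.degrees(np.arctan2(ev[1][1,1],ev[1][0,1])),np.sqrt(ev[0]),np.ptp(q,0))
cv2.imwrite('pics/bar1.png',np.hstack(ims)[:,:,::-1])
E
```

```text
time_s: 8.57
ee_pos: [596.2, 340.1, 319.6]
ee_rot: [-179.8, -0.3, -0.1]
force: [-0.2, -0.3, -1.3]
gripper_width: 21.8
gripper_force: 50.0
time_s: 9.23
ee_pos: [595.0, 235.4, 315.1]
ee_rot: [180.0, 0.1, 0.1]
force: [-0.1, -0.3, -2.0]
gripper_width: 21.6
gripper_force: 50.0
[595.01 235.36 315.08]
scene 370 180 22
[596.59 234.52 198.83] 176.0795525826841 [2.2  9.39] [30.29  8.47  9.53]
side 291 223 23
[593.73 238.01 199.1 ] 173.94106539366894 [2.05 8.41] [28.69  7.78  7.28]
```

View pics/bar1.png

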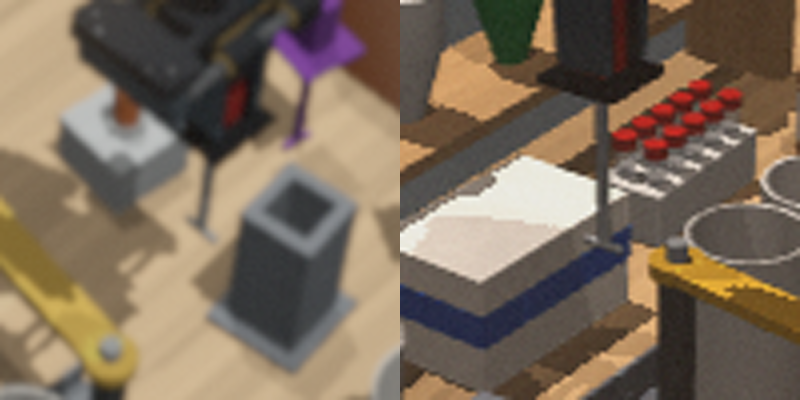

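The crops show the cross bar at (207,236) in the left crop and (603,243) in the right. It lies along the tool's x. Next I move over the first tube and turn to the slot angle.

```bash
python3 -m pendant '{"translation":[[0.6,33,0],[0.6,33,0],[0.6,33,0],[0.6,33,0],[0.6,32.4,0],[0,0,0],[0,0,0],[0,0,0]],"roll":[0,0,0,0,0,-0.112,-0.112,-0.112],"hand":[255,255,255,255,255,255,255,255]}'
python3 -m pendant '{"translation":[[0,0,0],[0,0,0],[0,0,35],[0,0,35],[0,0,30],[0,0,20],[0,0,0],[0,0,0]],"roll":[-0.112,-0.112,0,0,0,0,0,0],"hand":[255,255,255,255,255,255,255,255]}'
python3 - <<'E'
from h import *
print(env.state()['ee_pos'],env.state()['ee_rot'],env.state()['force'])
ims=[]
for n in ('scene','wrist'):
    p=grab(n);
    if n=='scene': f=p['frame'][196:296,275:375]
    else: f=p['frame'][200:400,216:416]
    ims.append(cv2.resize(f,(400,400),interpolation=cv2.INTER_CUBIC))
cv2.imwrite('pics/ta.png',np.hstack(ims)[:,:,::-1])
E
```

```text
time_s: 10.0
ee_pos: [598.3, 69.6, 315.9]
ee_rot: [-180.0, -0.0, 19.5]
force: [-0.8, -0.9, -1.0]
gripper_width: 21.6
gripper_force: 50.0
time_s: 10.67
ee_pos: [598.0, 70.3, 195.4]
ee_rot: [-180.0, 0.1, 32.1]
force: [0.6, 1.1, -0.8]
gripper_width: 21.6
gripper_force: 50.0
[597.98919897  70.26938009 195.36485289] [-1.79955267e+02  9.39302028e-02  3.21227747e+01] [ 0.64513204  1.05448383 -0.78891274]
```

View pics/ta.png

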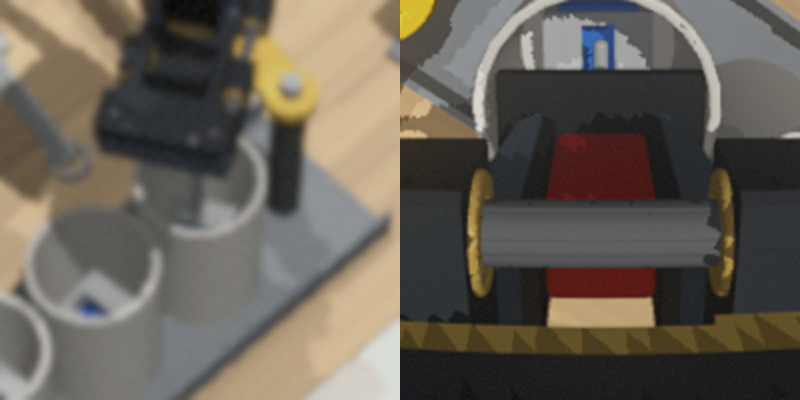

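In the right crop the slot at (598,47) is upright and in line with the cross bar end at (602,50), so the bar is aligned. Descending into the slot now.

```bash
python3 -m pendant '{"translation":[[0,0,8],[0,0,6],[0,0,6],[0,0,5],[0,0,5],[0,0,4],[0,0,0],[0,0,0]],"roll":[0,0,0,0,0,0,0,0],"hand":[255,255,255,255,255,255,255,255]}'
```

```text
time_s: 11.43
ee_pos: [598.1, 69.8, 161.7]
ee_rot: [-180.0, 0.0, 32.1]
force: [0.5, -0.2, -1.9]
gripper_width: 21.7
gripper_force: 50.0
```

```bash
python3 -m pendant '{"translation":[[0,0,0],[0,0,0],[0,0,0],[0,0,0],[0,0,0],[0,0,0],[0,0,0],[0,0,0]],"roll":[-0.12,-0.12,-0.12,-0.12,-0.12,-0.12,-0.12,-0.12],"hand":[255,255,255,255,255,255,255,255]}'
python3 -m pendant '{"translation":[[0,0,0],[0,0,0],[0,0,0],[0,0,0],[0,0,0],[0,0,0],[0,0,-4],[0,0,-4]],"roll":[-0.12,-0.12,-0.12,-0.12,-0.12,-0.011,0,0],"hand":[255,255,255,255,255,255,255,255]}'
python3 -m pendant '{"translation":[[0,0,-3],[0,0,-5],[0,0,-8],[0,0,-10],[0,0,-5],[0,0,0],[0,0,0],[0,0,0]],"roll":[0,0,0,0,0,0,0,0],"hand":[255,255,255,255,255,255,255,255]}'
```

```text
time_s: 12.1
ee_pos: [598.5, 69.8, 162.4]
ee_rot: [179.9, -0.0, 87.4]
force: [-0.9, -0.8, -3.0]
gripper_width: 21.7
gripper_force: 50.0
time_s: 12.77
ee_pos: [598.2, 69.8, 170.3]
ee_rot: [-180.0, 0.0, 121.9]
force: [-0.9, -0.5, -1.6]
gripper_width: 21.9
gripper_force: 50.0
time_s: 13.43
ee_pos: [597.9, 69.8, 200.7]
ee_rot: [-180.0, -0.0, 122.1]
force: [0.3, 0.2, -4.2]
gripper_width: 22.1
gripper_force: 50.0
```

The carrier is lifted: the load on the tool rose by 2.6 N. Raising it, turning to yaw 90 and carrying it to the tray.

```bash
python3 -m pendant '{"translation":[[0,0,-15],[0,0,-20],[0,0,-25],[0,0,-25],[0,0,-25],[0,0,-20],[0,0,-15],[0,0,0]],"roll":[0,0,0,0,0.14,0.14,0.14,0.14],"hand":[255,255,255,255,255,255,255,255]}'
python3 -m pendant '{"translation":[[-8,0,0],[-14,-0.5,0],[-20,-0.5,0],[-20,-0.5,0],[-20,-0.5,0],[-20,-0.5,0],[-20,-0.5,0],[-20,-0.5,0]],"roll":[0.06,0,0,0,0,0,0,0],"hand":[255,255,255,255,255,255,255,255]}'
python3 -m pendant '{"translation":[[-20,-0.5,0],[-20,-0.5,0],[-20,-0.5,0],[-20,-0.5,0],[-20,-0.5,0],[-20,-0.5,0],[-20,-0.5,0],[-20,-0.5,0]],"roll":[0,0,0,0,0,0,0,0],"hand":[255,255,255,255,255,255,255,255]}'
python3 -m pendant '{"translation":[[-20,-0.5,0],[-20,-0.5,0],[-20,-0.5,0],[-20,-0.5,0],[-20,-0.5,0],[-20,-0.5,0],[-14,-0.5,0],[-8,0,0]],"roll":[0,0,0,0,0,0,0,0],"hand":[255,255,255,255,255,255,255,255]}'
python3 - <<'E'
from h import *
s=env.state();print(s['ee_pos'],s['ee_rot'],s['force'],s['qpos'])
p=grab('scene');W=cloud(p)
o=env.regions_of(p,'tray')[:1]
for d in o:
    q=W[d['pixels']];q=q[(q[:,2]>30)&(q[:,2]<42)];print('tray',cv2.minAreaRect(q[:,:2].astype(np.float32)))
cv2.imwrite('pics/tr1.png',cv2.resize(p['frame'][220:440,60:320],(780,660))[:600,:,::-1])
E
```

```text
time_s: 14.1
ee_pos: [599.3, 70.0, 349.5]
ee_rot: [179.6, -0.0, 93.1]
force: [-0.3, -0.9, -3.5]
gripper_width: 21.6
gripper_force: 50.0
time_s: 14.77
ee_pos: [594.5, -74.0, 345.1]
ee_rot: [-179.9, 0.0, 90.1]
force: [0.4, -0.4, -3.4]
gripper_width: 22.1
gripper_force: 50.0
time_s: 15.43
ee_pos: [590.3, -233.9, 345.1]
ee_rot: [-179.9, -0.0, 90.1]
force: [0.5, 0.5, -5.0]
gripper_width: 21.6
gripper_force: 50.0
time_s: 16.1
ee_pos: [586.7, -376.5, 344.8]
ee_rot: [-179.9, -0.0, 89.9]
force: [-0.5, 0.5, -3.2]
gripper_width: 21.8
gripper_force: 50.0
[ 586.71097522 -376.54473644  344.77275857] [-1.79890631e+02 -7.53255767e-03  8.99381753e+01] [-0.46365688  0.4544624  -3.20733098] [-3.36110053e+01  2.82691398e+01  5.56772921e+01 -5.44789243e-02
  9.61488779e+01 -3.35549781e+01]
tray ((507.14459228515625, -380.5955810546875), (149.99949645996094, 291.75347900390625), 86.40380096435547)
```

View pics/tr1.png

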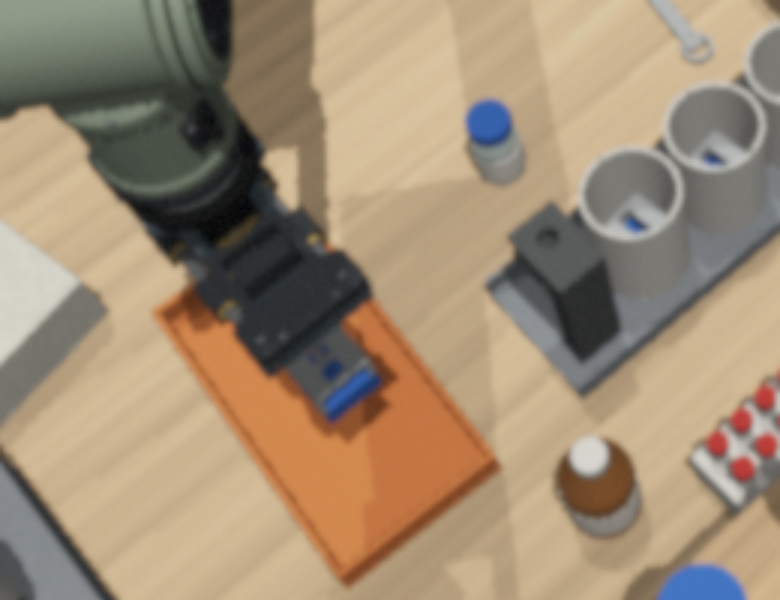

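The carrier hangs level over the tray (crop (335,365)) and the tray has not moved. Lowering, unlocking and withdrawing.

```bash
python3 -m pendant '{"translation":[[0,0,20],[0,0,30],[0,0,30],[0,0,30],[0,0,30],[0,0,20],[0,0,8],[0,0,0]],"roll":[0,0,0,0,0,0,0,0],"hand":[255,255,255,255,255,255,255,255]}'
python3 -m pendant '{"translation":[[0,0,4],[0,0,4],[0,0,4],[0,0,3],[0,0,2],[0,0,2],[0,0,0],[0,0,0]],"roll":[0,0,0,0,0,0,0,0],"hand":[255,255,255,255,255,255,255,255]}'
```

```text
time_s: 16.87
ee_pos: [586.8, -372.4, 175.7]
ee_rot: [-179.8, -0.2, 90.1]
force: [0.1, -0.1, -4.1]
gripper_width: 21.9
gripper_force: 50.0
time_s: 17.53
ee_pos: [587.6, -374.2, 159.1]
ee_rot: [180.0, 0.0, 90.0]
force: [-0.4, -0.3, -1.9]
gripper_width: 21.7
gripper_force: 50.0
```

```bash
python3 -m pendant '{"translation":[[0,0,2],[0,0,0],[0,0,0],[0,0,0],[0,0,0],[0,0,0],[0,0,0],[0,0,0]],"roll":[0,0.12,0.12,0.12,0.12,0.12,0.12,0.12],"hand":[255,255,255,255,255,255,255,255]}'
python3 -m pendant '{"translation":[[0,0,0],[0,0,0],[0,0,0],[0,0,0],[0,0,0],[0,0,0],[0,0,0],[0,0,-4]],"roll":[0.12,0.12,0.12,0.12,0.12,0.12,0.011,0],"hand":[255,255,255,255,255,255,255,255]}'
python3 -m pendant '{"translation":[[0,0,-5],[0,0,-6],[0,0,-8],[0,0,-10],[0,0,-12],[0,0,0],[0,0,0],[0,0,0]],"roll":[0,0,0,0,0,0,0,0],"hand":[255,255,255,255,255,255,255,255]}'
```

```text
time_s: 18.2
ee_pos: [587.7, -374.2, 157.0]
ee_rot: [180.0, -0.0, 41.5]
force: [0.2, 0.1, -2.2]
gripper_width: 21.8
gripper_force: 50.0
time_s: 18.87
ee_pos: [587.2, -373.9, 160.2]
ee_rot: [-179.9, 0.1, 0.1]
force: [0.6, -0.3, -2.7]
gripper_width: 21.7
gripper_force: 50.0
time_s: 19.53
ee_pos: [587.5, -374.0, 201.9]
ee_rot: [-180.0, 0.0, 0.0]
force: [0.4, -0.6, -2.3]
gripper_width: 21.7
gripper_force: 50.0
```

```bash
python3 -m pendant '{"translation":[[0,0,-22],[0,0,-30],[0,0,-30],[0,0,-28],[1,-20,0],[1,-32,0],[1,-32,0],[1,-32,0]],"roll":[0,0,0,0,0,0,0,0],"hand":[255,255,255,255,255,255,255,255]}'
python3 -m pendant '{"translation":[[1,-32,0],[1,-32,0],[1,-32,0],[1,-32,0],[1,-32,0],[0.4,-32,0],[0,-28,0],[0,-20,0]],"roll":[0,0,0,0,0,0,0,0],"hand":[255,255,255,255,255,255,255,255]}'
python3 -m pendant '{"translation":[[0,0,0],[0,0,20],[0,0,35],[0,0,35],[0,0,25],[0,0,0],[0,0,0],[0,0,0]],"roll":[-0.087,0,0,0,0,0,0,0],"hand":[255,255,255,255,255,255,255,255]}'
python3 - <<'E'
from h import *
s=env.state();print(s['ee_pos'],s['ee_rot'],s['force'])
p=grab('wrist');q=grab('scene')
cv2.imwrite('pics/tb.png',np.hstack([cv2.resize(p['frame'][200:300,216:416],(800,400)) [:,200:600],cv2.resize(q['frame'][290:410,110:230],(400,400))])[:,:,::-1])
E
```

```text
time_s: 20.2
ee_pos: [591.2, -257.0, 310.9]
ee_rot: [-180.0, 0.1, -0.1]
force: [0.1, -0.1, -2.5]
gripper_width: 22.0
gripper_force: 50.0
time_s: 20.87
ee_pos: [596.5, -15.4, 311.2]
ee_rot: [-179.9, 0.1, 0.1]
force: [0.3, -1.0, -2.1]
gripper_width: 22.0
gripper_force: 50.0
time_s: 21.53
ee_pos: [598.2, -18.2, 198.5]
ee_rot: [180.0, -0.2, 5.0]
force: [-0.4, 0.6, -1.4]
gripper_width: 21.7
gripper_force: 50.0
[598.24651139 -18.24037434 198.53417464] [ 1.79973247e+02 -1.56574230e-01  4.97344063e+00] [-0.39453643  0.5618801  -1.41046046]
```

View pics/tb.png

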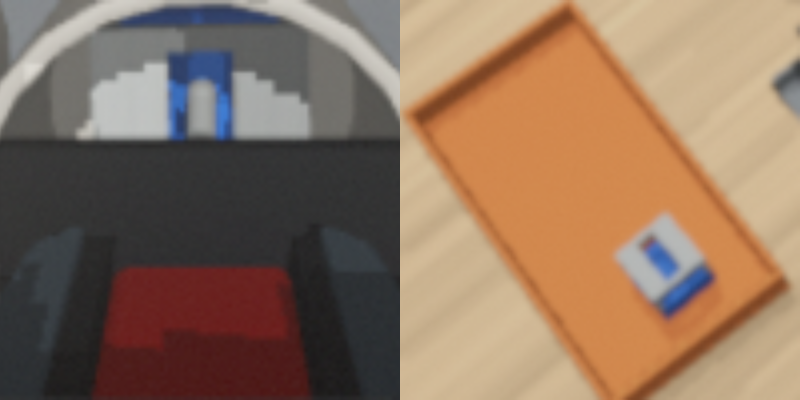

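The slot at (200,95) is lined up with the bar end in the left crop, and the first carrier stands upright in the tray at (668,265) in the right crop.

```bash
python3 -m pendant '{"translation":[[0,0,8],[0,0,6],[0,0,6],[0,0,6],[0,0,6],[0,0,5],[0,0,0],[0,0,0]],"roll":[0,0,0,0,0,0,0,0],"hand":[255,255,255,255,255,255,255,255]}'
```

```text
time_s: 22.3
ee_pos: [597.0, -18.1, 159.5]
ee_rot: [-180.0, 0.0, 5.0]
force: [-0.6, -0.5, -1.2]
gripper_width: 21.9
gripper_force: 50.0
```

```bash
python3 -m pendant '{"translation":[[0,0,-1.5],[0,0,0],[0,0,0],[0,0,0],[0,0,0],[0,0,0],[0,0,0],[0,0,0]],"roll":[0,-0.12,-0.12,-0.12,-0.12,-0.12,-0.12,-0.12],"hand":[255,255,255,255,255,255,255,255]}'
python3 -m pendant '{"translation":[[0,0,0],[0,0,0],[0,0,0],[0,0,0],[0,0,0],[0,0,0],[0,0,0],[0,0,-4]],"roll":[-0.12,-0.12,-0.12,-0.12,-0.12,-0.12,-0.011,0],"hand":[255,255,255,255,255,255,255,255]}'
python3 -m pendant '{"translation":[[0,0,-3],[0,0,-4],[0,0,-5],[0,0,-8],[0,0,-10],[0,0,-5],[0,0,0],[0,0,0]],"roll":[0,0,0,0,0,0,0,0],"hand":[255,255,255,255,255,255,255,255]}'
```

```text
time_s: 22.97
ee_pos: [597.5, -18.1, 162.1]
ee_rot: [179.9, -0.0, 53.4]
force: [0.7, 1.4, -3.0]
gripper_width: 21.8
gripper_force: 50.0
time_s: 23.63
ee_pos: [596.9, -18.1, 165.3]
ee_rot: [-180.0, -0.0, 94.8]
force: [-0.3, -0.1, -1.5]
gripper_width: 21.7
gripper_force: 50.0
time_s: 24.3
ee_pos: [597.4, -18.1, 201.0]
ee_rot: [179.9, 0.0, 95.0]
force: [-0.6, -1.4, -4.4]
gripper_width: 22.0
gripper_force: 50.0
```

Second carrier is on the picker. Carrying it to the middle of the tray and lowering it.

```bash
python3 -m pendant '{"translation":[[0,0,-15],[0,0,-20],[0,0,-25],[0,0,-25],[0,0,-25],[0,0,-20],[0,0,-15],[0,0,0]],"roll":[0,0,0,0,0,0,0.087,0],"hand":[255,255,255,255,255,255,255,255]}'
python3 -m pendant '{"translation":[[-8,-2,0],[-14,-4,0],[-20,-5,0],[-20,-5,0],[-20,-5,0],[-20,-5,0],[-20,-5,0],[-20,-5,0]],"roll":[0,0,0,0,0,0,0,0],"hand":[255,255,255,255,255,255,255,255]}'
python3 -m pendant '{"translation":[[-20,-5,0],[-20,-5,0],[-20,-5,0],[-20,-5,0],[-20,-5,0],[-20,-5,0],[-20,-5,0],[-20,-5,0]],"roll":[0,0,0,0,0,0,0,0],"hand":[255,255,255,255,255,255,255,255]}'
python3 -m pendant '{"translation":[[-20,-5,0],[-20,-5,0],[-12,-2,0],[-6,-2,0],[0,0,0],[0,0,0],[0,0,20],[0,0,30]],"roll":[0,0,0,0,0,0,0,0],"hand":[255,255,255,255,255,255,255,255]}'
python3 -m pendant '{"translation":[[0,0,30],[0,0,30],[0,0,30],[0,0,20],[0,0,8],[0,0,4],[0,0,0],[0,0,0]],"roll":[0,0,0,0,0,0,0,0],"hand":[255,255,255,255,255,255,255,255]}'
```

```text
time_s: 24.97
ee_pos: [598.3, -18.2, 348.7]
ee_rot: [179.6, 0.0, 89.9]
force: [-0.5, -0.3, -3.5]
gripper_width: 21.9
gripper_force: 50.0
time_s: 25.63
ee_pos: [559.4, -162.3, 343.4]
ee_rot: [-179.8, -0.0, 90.0]
force: [-0.3, -0.7, -3.4]
gripper_width: 21.8
gripper_force: 50.0
time_s: 26.3
ee_pos: [519.1, -322.0, 343.3]
ee_rot: [-179.8, -0.1, 90.0]
force: [-0.4, 0.7, -3.7]
gripper_width: 21.9
gripper_force: 50.0
time_s: 26.97
ee_pos: [508.9, -378.0, 298.6]
ee_rot: [179.6, 0.3, 90.1]
force: [0.6, -0.4, -3.9]
gripper_width: 21.7
gripper_force: 50.0
time_s: 27.63
ee_pos: [508.2, -378.4, 175.2]
ee_rot: [179.9, 0.1, 90.0]
force: [0.3, 0.4, -4.2]
gripper_width: 22.0
gripper_force: 50.0
```

Down 18 to about 157, unlock, rise.

```bash
python3 -m pendant '{"translation":[[0,0,4],[0,0,4],[0,0,3],[0,0,3],[0,0,2],[0,0,2],[0,0,0],[0,0,0]],"roll":[0,0,0,0,0,0,0,0],"hand":[255,255,255,255,255,255,255,255]}'
python3 -m pendant '{"translation":[[0,0,0],[0,0,0],[0,0,0],[0,0,0],[0,0,0],[0,0,0],[0,0,0],[0,0,0]],"roll":[0,0.12,0.12,0.12,0.12,0.12,0.12,0.12],"hand":[255,255,255,255,255,255,255,255]}'
python3 -m pendant '{"translation":[[0,0,0],[0,0,0],[0,0,0],[0,0,0],[0,0,0],[0,0,0],[0,0,0],[0,0,-4]],"roll":[0.12,0.12,0.12,0.12,0.12,0.12,0.011,0],"hand":[255,255,255,255,255,255,255,255]}'
python3 -m pendant '{"translation":[[0,0,-5],[0,0,-6],[0,0,-8],[0,0,-10],[0,0,-12],[0,0,0],[0,0,0],[0,0,0]],"roll":[0,0,0,0,0,0,0,0],"hand":[255,255,255,255,255,255,255,255]}'
```

```text
time_s: 28.3
ee_pos: [507.1, -378.2, 155.5]
ee_rot: [180.0, 0.0, 90.0]
force: [0.5, 0.8, -1.8]
gripper_width: 21.9
gripper_force: 50.0
time_s: 28.97
ee_pos: [507.3, -378.2, 155.7]
ee_rot: [180.0, -0.0, 41.5]
force: [0.5, 0.6, -0.5]
gripper_width: 21.7
gripper_force: 50.0
time_s: 29.63
ee_pos: [506.8, -377.8, 158.9]
ee_rot: [-179.9, 0.1, 0.1]
force: [-0.0, 0.5, -2.2]
gripper_width: 21.8
gripper_force: 50.0
time_s: 30.3
ee_pos: [506.9, -378.0, 200.4]
ee_rot: [-180.0, 0.0, 0.0]
force: [-1.4, 1.0, -2.0]
gripper_width: 22.0
gripper_force: 50.0
```

```bash
python3 -m pendant '{"translation":[[0,0,-22],[0,0,-30],[0,0,-30],[0,0,-28],[5,-15,0],[10,-30,0],[10,-30,0],[10,-30,0]],"roll":[0,0,0,0,0,0,0,0],"hand":[255,255,255,255,255,255,255,255]}'
python3 -m pendant '{"translation":[[10,-30,0],[10,-30,0],[10,-30,0],[10,-30,0],[7,-30,0],[4.6,-15,0],[0,0,0],[0,0,0]],"roll":[0,0,0,0,0,0,0,0],"hand":[255,255,255,255,255,255,255,255]}'
python3 -m pendant '{"translation":[[0,0,0],[0,0,20],[0,0,35],[0,0,35],[0,0,23],[0,0,0],[0,0,0],[0,0,0]],"roll":[0,0,0,0,0,0,0,0],"hand":[255,255,255,255,255,255,255,255]}'
python3 - <<'E'
from h import *
s=env.state();print(s['ee_pos'],s['ee_rot'],s['force'])
p=grab('wrist');q=grab('scene')
cv2.imwrite('pics/tc.png',np.hstack([cv2.resize(p['frame'][200:300,216:416],(800,400)) [:,200:600],cv2.resize(q['frame'][290:410,110:230],(400,400))])[:,:,::-1])
E
```

```text
time_s: 30.97
ee_pos: [541.9, -271.5, 308.8]
ee_rot: [-179.9, 0.1, -0.1]
force: [0.1, -0.2, -1.7]
gripper_width: 21.6
gripper_force: 50.0
time_s: 31.63
ee_pos: [593.4, -107.1, 309.0]
ee_rot: [180.0, 0.1, 0.1]
force: [0.1, 0.5, -2.5]
gripper_width: 21.9
gripper_force: 50.0
time_s: 32.3
ee_pos: [594.8, -109.2, 199.2]
ee_rot: [180.0, -0.2, -0.1]
force: [-0.1, 0.3, -0.9]
gripper_width: 21.7
gripper_force: 50.0
[ 594.83898376 -109.18264869  199.24014754] [ 1.79951873e+02 -1.82834944e-01 -7.34159652e-02] [-0.05170146  0.25474096 -0.92522901]
```

View pics/tc.png

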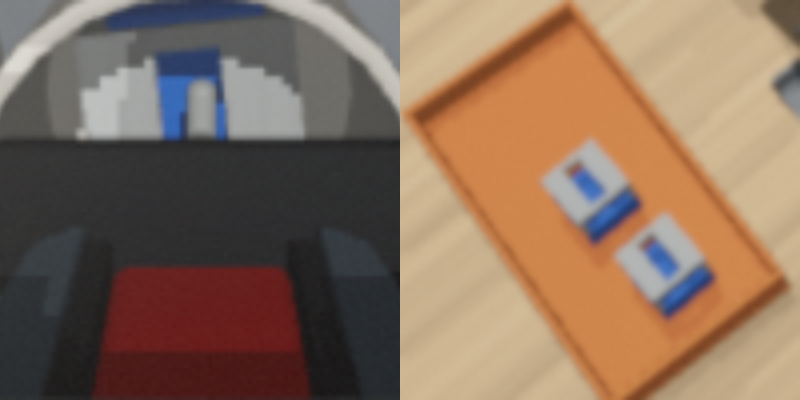

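In the left crop the slot (centre (195,95)) leans left about 5° and is about 1 mm left of the bar. In the right crop two carriers stand upright in the tray. Correcting by 5° and 1 mm, then descending.

```bash
python3 -m pendant '{"translation":[[0,-1,0],[0,0,8],[0,0,6],[0,0,6],[0,0,6],[0,0,6],[0,0,4],[0,0,0]],"roll":[-0.09,0,0,0,0,0,0,0],"hand":[255,255,255,255,255,255,255,255]}'
```

```text
time_s: 33.07
ee_pos: [593.1, -107.0, 160.1]
ee_rot: [-180.0, 0.1, 5.1]
force: [0.2, 0.1, -3.0]
gripper_width: 22.2
gripper_force: 50.0
```

```bash
python3 -m pendant '{"translation":[[0,0,-1],[0,0,0],[0,0,0],[0,0,0],[0,0,0],[0,0,0],[0,0,0],[0,0,0]],"roll":[0,-0.12,-0.12,-0.12,-0.12,-0.12,-0.12,-0.12],"hand":[255,255,255,255,255,255,255,255]}'
python3 -m pendant '{"translation":[[0,0,0],[0,0,0],[0,0,0],[0,0,0],[0,0,0],[0,0,0],[0,0,0],[0,0,-4]],"roll":[-0.12,-0.12,-0.12,-0.12,-0.12,-0.12,-0.011,0],"hand":[255,255,255,255,255,255,255,255]}'
python3 -m pendant '{"translation":[[0,0,-3],[0,0,-4],[0,0,-5],[0,0,-8],[0,0,-10],[0,0,-5],[0,0,0],[0,0,0]],"roll":[0,0,0,0,0,0,0,0],"hand":[255,255,255,255,255,255,255,255]}'
```

```text
time_s: 33.73
ee_pos: [594.2, -107.2, 163.1]
ee_rot: [179.9, -0.0, 53.6]
force: [0.5, -0.7, -1.9]
gripper_width: 21.7
gripper_force: 50.0
time_s: 34.4
ee_pos: [593.5, -107.1, 166.3]
ee_rot: [-180.0, -0.0, 95.0]
force: [-0.3, 0.6, -2.8]
gripper_width: 21.7
gripper_force: 50.0
time_s: 35.07
ee_pos: [594.0, -107.2, 202.0]
ee_rot: [179.9, 0.0, 95.1]
force: [-0.4, 0.0, -4.3]
gripper_width: 22.1
gripper_force: 50.0
```

```bash
python3 -m pendant '{"translation":[[0,0,-15],[0,0,-20],[0,0,-25],[0,0,-25],[0,0,-25],[0,0,-20],[0,0,-15],[0,0,0]],"roll":[0,0,0,0,0,0,0.09,0],"hand":[255,255,255,255,255,255,255,255]}'
python3 -m pendant '{"translation":[[-7,-4,0],[-16,-10,0],[-16,-10,0],[-16,-10,0],[-16,-10,0],[-16,-10,0],[-16,-10,0],[-16,-10,0]],"roll":[0,0,0,0,0,0,0,0],"hand":[255,255,255,255,255,255,255,255]}'
python3 -m pendant '{"translation":[[-16,-10,0],[-16,-10,0],[-16,-10,0],[-16,-10,0],[-16,-10,0],[-16,-10,0],[-16,-10,0],[-16,-10,0]],"roll":[0,0,0,0,0,0,0,0],"hand":[255,255,255,255,255,255,255,255]}'
python3 -m pendant '{"translation":[[-16,-10,0],[-6,-3,0],[0,0,0],[0,0,0],[0,0,20],[0,0,30],[0,0,30],[0,0,30]],"roll":[0,0,0,0,0,0,0,0],"hand":[255,255,255,255,255,255,255,255]}'
python3 -m pendant '{"translation":[[0,0,30],[0,0,20],[0,0,8],[0,0,4],[0,0,0],[0,0,0],[0,0,0],[0,0,0]],"roll":[0,0,0,0,0,0,0,0],"hand":[255,255,255,255,255,255,255,255]}'
```

```text
time_s: 35.73
ee_pos: [594.9, -107.4, 349.8]
ee_rot: [179.6, 0.1, 89.9]
force: [0.3, 0.4, -4.7]
gripper_width: 21.7
gripper_force: 50.0
time_s: 36.4
ee_pos: [518.0, -227.0, 344.1]
ee_rot: [-179.8, -0.1, 90.1]
force: [-0.2, 0.2, -4.8]
gripper_width: 21.8
gripper_force: 50.0
time_s: 37.07
ee_pos: [438.0, -354.7, 344.0]
ee_rot: [-179.8, -0.1, 90.1]
force: [0.3, 0.2, -4.3]
gripper_width: 21.9
gripper_force: 50.0
time_s: 37.73
ee_pos: [427.3, -374.7, 235.2]
ee_rot: [180.0, -0.0, 90.1]
force: [-0.4, -0.6, -4.9]
gripper_width: 21.9
gripper_force: 50.0
time_s: 38.4
ee_pos: [427.6, -376.7, 176.0]
ee_rot: [179.9, 0.1, 90.0]
force: [0.8, 0.2, -4.5]
gripper_width: 21.8
gripper_force: 50.0
```

```bash
python3 -m pendant '{"translation":[[0,0,4],[0,0,4],[0,0,3],[0,0,3],[0,0,2],[0,0,2],[0,0,0],[0,0,0]],"roll":[0,0,0,0,0,0,0,0],"hand":[255,255,255,255,255,255,255,255]}'
python3 -m pendant '{"translation":[[0,0,0],[0,0,0],[0,0,0],[0,0,0],[0,0,0],[0,0,0],[0,0,0],[0,0,0]],"roll":[0,0.12,0.12,0.12,0.12,0.12,0.12,0.12],"hand":[255,255,255,255,255,255,255,255]}'
python3 -m pendant '{"translation":[[0,0,0],[0,0,0],[0,0,0],[0,0,0],[0,0,0],[0,0,0],[0,0,0],[0,0,-4]],"roll":[0.12,0.12,0.12,0.12,0.12,0.12,0.011,0],"hand":[255,255,255,255,255,255,255,255]}'
python3 -m pendant '{"translation":[[0,0,-5],[0,0,-6],[0,0,-8],[0,0,-10],[0,0,-12],[0,0,0],[0,0,0],[0,0,0]],"roll":[0,0,0,0,0,0,0,0],"hand":[255,255,255,255,255,255,255,255]}'
```

```text
time_s: 39.07
ee_pos: [426.8, -376.2, 156.5]
ee_rot: [180.0, 0.0, 90.0]
force: [-0.1, 0.3, -2.0]
gripper_width: 21.8
gripper_force: 50.0
time_s: 39.73
ee_pos: [426.9, -376.3, 156.7]
ee_rot: [180.0, -0.0, 41.5]
force: [-0.3, 0.2, -2.9]
gripper_width: 22.1
gripper_force: 50.0
time_s: 40.4
ee_pos: [426.4, -375.9, 160.0]
ee_rot: [-179.9, 0.1, 0.1]
force: [-0.7, 0.3, -2.2]
gripper_width: 21.8
gripper_force: 50.0
time_s: 41.07
ee_pos: [426.6, -376.0, 201.4]
ee_rot: [-180.0, 0.0, 0.0]
force: [-0.8, 0.1, -2.2]
gripper_width: 21.9
gripper_force: 50.0
```

All three are placed. Taking the picker back to the holster.

```bash
python3 -m pendant '{"translation":[[0,0,-30],[0,0,-36],[0,0,-36],[0,0,-22],[4,-15,0],[8,-34,0],[8,-34,0],[8,-34,0]],"roll":[0,0,0,0,0,0,0,0],"hand":[255,255,255,255,255,255,255,255]}'
python3 -m pendant '{"translation":[[8,-34,0],[8,-34,0],[8,-34,0],[8,-34,0],[8,-34,0],[8,-34,0],[8,-34,0],[8,-34,0]],"roll":[0,0,0,0,0,0,0,0],"hand":[255,255,255,255,255,255,255,255]}'
python3 -m pendant '{"translation":[[8,-34,0],[8,-34,0],[8,-34,0],[8,-34,0],[8,-34,0],[8,-34,0],[8,-34,0],[8,-34,0]],"roll":[0,0,0,0,0,0,0,0],"hand":[255,255,255,255,255,255,255,255]}'
python3 -m pendant '{"translation":[[8,-34,0],[4,-20,0],[0,0,0],[0,0,0],[0,0,0],[0,0,0],[0,0,0],[0,0,0]],"roll":[0,0,-0.11,0,0,0,0,0],"hand":[255,255,255,255,255,255,255,255]}'
python3 - <<'E'
from h import *
np.set_printoptions(precision=2,suppress=True)
s=env.state();print(s['ee_pos'],s['ee_rot'])
p=grab('scene');W=cloud(p)
for l in('holster','pin_block'):
  for d in env.regions_of(p,l)[:1]:
    q=W[d['pixels']];q=q[~np.isnan(q[:,0])]
    z=125 if l=='holster' else 50
    t=q[abs(q[:,2]-z)<6]; print(l,d['rect'],len(t),cv2.minAreaRect(t[:,:2].astype(np.float32)))
d=env.regions_of(p,'carrier1_center')
for e in d[:5]: print('car',e['score'],np.nanmedian(W[e['pixels']],0))
E
```

```text
time_s: 41.73
ee_pos: [454.1, -256.9, 323.3]
ee_rot: [-179.9, 0.2, -0.1]
force: [1.0, 0.0, -2.5]
gripper_width: 21.7
gripper_force: 50.0
time_s: 42.4
ee_pos: [517.7, 15.3, 323.4]
ee_rot: [-180.0, 0.2, 0.0]
force: [0.7, -0.4, -1.9]
gripper_width: 21.9
gripper_force: 50.0
time_s: 43.07
ee_pos: [581.7, 286.9, 323.0]
ee_rot: [179.9, 0.2, 0.0]
force: [0.2, -0.7, -1.4]
gripper_width: 21.7
gripper_force: 50.0
time_s: 43.73
ee_pos: [594.8, 338.0, 325.6]
ee_rot: [180.0, -0.0, 6.2]
force: [-0.5, 0.6, -1.7]
gripper_width: 21.5
gripper_force: 50.0
[594.82 338.03 325.6 ] [179.99  -0.     6.18]
holster [391.8, 197.2, 38.8, 57.5] 278 ((597.0399780273438, 336.5302734375), (61.000362396240234, 65.1414566040039), 8.20517349243164)
pin_block [354.2, 163.4, 35.9, 30.6] 344 ((417.9383544921875, 370.1026611328125), (77.0938949584961, 74.82545471191406), 81.22632598876953)
car 0.59 [ 602.82 -374.9    54.  ]
```

```bash
python3 -m pendant '{"translation":[[0.5,-1,0],[0,0,25],[0,0,30],[0,0,25],[0,0,15],[0,0,5],[0,0,0],[0,0,0]],"roll":[0,0,0,0,0,0,0,0],"hand":[255,255,255,255,255,255,255,255]}'
python3 -m pendant '{"translation":[[0,0,15],[0,0,20],[0,0,20],[0,0,15],[0,0,10],[0,0,6],[0,0,2],[0,0,0]],"roll":[0,0,0,0,0,0,0,0],"hand":[255,255,255,255,255,255,255,255]}'
```

```text
time_s: 44.6
ee_pos: [595.9, 340.1, 226.4]
ee_rot: [-180.0, -0.1, 6.3]
force: [0.7, 0.4, -1.5]
gripper_width: 21.7
gripper_force: 50.0
time_s: 45.27
ee_pos: [595.8, 340.1, 138.2]
ee_rot: [-180.0, -0.1, 6.3]
force: [0.2, -0.2, -1.9]
gripper_width: 21.6
gripper_force: 50.0
```

```bash
python3 -m pendant '{"translation":[[0,0,1.5],[0,0,0],[0,0,0],[0,0,0],[0,0,0],[0,0,0],[0,0,0],[0,0,0]],"roll":[0,0,0,0,0,0,0,0],"hand":[255,255,200,100,0,0,0,0]}'
python3 -m pendant '{"translation":[[0,0,0],[0,0,0],[0,0,0],[0,0,0],[0,0,-10],[0,0,-25],[0,0,-35],[0,0,-35]],"roll":[0,0,0,0,0,0,0,0],"hand":[0,0,0,0,0,0,0,0]}'
python3 -m pendant '{"translation":[[0,0,-35],[0,0,-35],[-20,0,-20],[-20,0,0],[-20,0,0],[0,0,0],[0,0,0],[0,0,0]],"roll":[0.11,0,0,0,0,0,0,0],"hand":[0,0,0,0,0,0,0,0]}'
python3 pk.py
python3 - <<'E'
from h import *
np.set_printoptions(precision=2,suppress=True)
p=grab('wrist');W=cloud(p);w=W.reshape(-1,3)
hsv=cv2.cvtColor(p['frame'],cv2.COLOR_RGB2HSV).reshape(-1,3)
k=(hsv[:,0]>3)&(hsv[:,0]<16)&(hsv[:,1]>130)&(abs(w[:,0]-420)<60)&(abs(w[:,1]-360)<60)&(w[:,2]>60)&(w[:,2]<110)
q=w[k];q2=q[q[:,2]>86];print('pin',len(q),np.percentile(q[:,2],97) if len(q) else 0,q2.mean(0) if len(q2) else 0)
q=w[(abs(w[:,0]-420)<60)&(abs(w[:,1]-360)<60)&(w[:,2]>44)&(w[:,2]<56)];print('block',len(q),cv2.minAreaRect(q[:,:2].astype(np.float32)) if len(q) else 0)
yel=(hsv[:,0]>20)&(hsv[:,0]<32)&(hsv[:,1]>150)&(w[:,2]>135)&(w[:,2]<155)
q=w[yel];print('bar',len(q),q.min(0),q.max(0))
E
```

```text
time_s: 45.93
ee_pos: [595.5, 339.9, 136.2]
ee_rot: [-180.0, -0.0, 6.3]
force: [-0.2, -0.7, 0.1]
gripper_width: 52.5
gripper_force: 0.0
time_s: 46.6
ee_pos: [594.9, 339.6, 242.0]
ee_rot: [180.0, 0.1, 6.3]
force: [-0.1, 0.9, 0.9]
gripper_width: 91.4
gripper_force: 0.0
time_s: 47.27
ee_pos: [535.8, 339.9, 331.4]
ee_rot: [-180.0, -0.1, -0.0]
force: [0.7, 0.6, -0.2]
gripper_width: 91.3
gripper_force: 0.0
picker 176.758703993726 599 [595.77 340.18 175.  ] ((595.70068359375, 340.27032470703125), (21.53530502319336, 21.92408561706543), 5.864051818847656)
flange/holster 2643 ((595.9170532226562, 338.46270751953125), (59.027164459228516, 58.69404602050781), 6.691847324371338)
[536.   339.81 330.94] [179.99  -0.03  -0.03] [ 31.35  21.55  68.31  -0.02  90.12 121.38]
pin 66 76.99755095646188 0
block 1386 ((432.6333312988281, 370.934326171875), (71.04085540771484, 39.47450637817383), 87.05797576904297)
bar 3717 [455.35 133.34 135.38] [617.23 595.41 154.81]
```

View pics/w2.png

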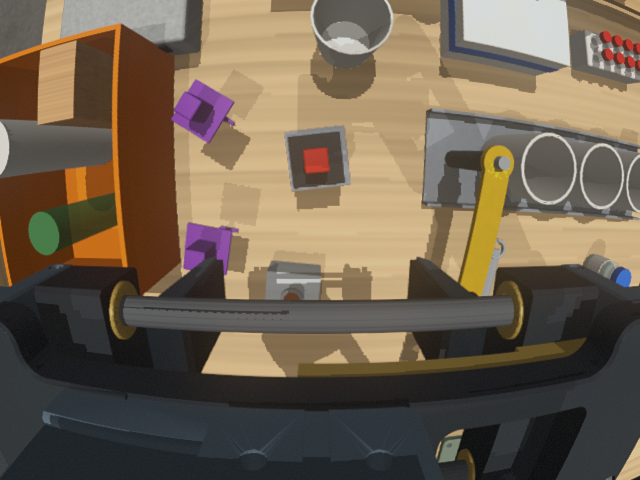

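The picker is seated in the holster: red handle at (317,160), top at 175 mm. The pin block was knocked, so I will re-measure it later. Next, grip the bar knob.

```bash
python3 -m pendant '{"translation":[[-16.7,33.3,0],[-16.7,33.3,0],[-16.7,33.3,0],[-16.7,33.3,0],[-16.7,33.1,0],[0,0,0],[0,0,0],[0,0,0]],"roll":[0,0,0,0,0,0.074,0.074,0],"hand":[0,0,0,0,0,0,0,0]}'
python3 -m pendant '{"translation":[[0,0,25],[0,0,35],[0,0,35],[0,0,35],[0,0,25],[0,0,15],[0,0,6],[0,0,0]],"roll":[0,0,0,0,0,0,0,0],"hand":[0,0,0,0,0,0,0,0]}'
python3 -m pendant '{"translation":[[0,0,0],[0,0,0],[0,0,0],[0,0,0],[0,0,0],[0,0,0],[0,0,0],[0,0,0]],"roll":[0,0,0,0,0,0,0,0],"hand":[255,255,255,255,255,255,255,255]}' 15
python3 -m pendant '{"translation":[[0,0,0],[0,0,0],[0,0,0],[0,0,0],[0,0,0],[0,0,0],[0,0,0],[0,0,0]],"roll":[0,0,0,0,0,0,0,0],"hand":[255,255,255,255,255,255,255,255]}'
```

```text
time_s: 48.03
ee_pos: [452.2, 172.8, 331.1]
ee_rot: [-180.0, -0.0, -8.7]
force: [-0.3, 0.5, 0.4]
gripper_width: 91.2
gripper_force: 0.0
time_s: 48.7
ee_pos: [451.5, 173.4, 153.4]
ee_rot: [179.9, 0.2, -8.4]
force: [-0.0, -0.6, -0.9]
gripper_width: 91.1
gripper_force: 0.0
time_s: 49.37
ee_pos: [451.8, 173.6, 155.0]
ee_rot: [-180.0, -0.0, -8.5]
force: [-0.5, 0.8, -0.4]
gripper_width: 40.8
gripper_force: 0.0
time_s: 50.03
ee_pos: [451.8, 173.5, 154.9]
ee_rot: [180.0, 0.0, -8.5]
force: [0.1, -0.5, 0.7]
gripper_width: 20.1
gripper_force: 15.0
```

```bash
python3 -m pendant '{"translation":[[0.5,12,0],[0.5,12,0],[0.5,12,0],[0.5,12,0],[0.5,12,0],[0.5,12,0],[0.5,12,0],[0.5,12,0]],"roll":[-0.08,-0.08,-0.08,-0.08,-0.08,-0.08,-0.08,-0.08],"hand":[255,255,255,255,255,255,255,255]}'
python3 - <<'E'
from h import *
s=env.state();d=s['ee_pos'][:2]-[600,151.6];print(np.hypot(*d),np.degrees(np.arctan2(d[1],d[0]))%360,s['ee_rot'],s['force'])
E
```

```text
time_s: 50.7
ee_pos: [467.9, 80.5, 154.9]
ee_rot: [-179.9, -0.0, 28.4]
force: [0.3, 2.2, -1.2]
gripper_width: 19.7
gripper_force: 15.0
149.97479358906645 208.28412614507005 [-1.79930454e+02 -1.50874809e-02  2.83839681e+01] [ 0.29946843  2.19905022 -1.21299057]
```

```bash
python3 -m pendant '{"translation":[[0.5,12,0],[0.5,12,0],[0.5,12,0],[0.5,12,0],[0.5,12,0],[0.5,12,0],[0.5,12,0],[0.5,12,0]],"roll":[-0.08,-0.08,-0.08,-0.08,-0.08,-0.08,-0.08,-0.08],"hand":[255,255,255,255,255,255,255,255]}'
python3 -m pendant '{"translation":[[0.5,12,0],[0.5,12,0],[0.2,9,0],[0,6,0],[0,0,0],[0,0,0],[0,0,0],[0,0,0]],"roll":[-0.08,-0.08,-0.06,-0.04,0,0,0,0],"hand":[255,255,255,255,255,255,255,255]}'
python3 - <<'E'
from h import *
s=env.state();d=s['ee_pos'][:2]-[600,151.6];print(np.hypot(*d),np.degrees(np.arctan2(d[1],d[0]))%360,s['ee_rot'],s['force'])
E
```

```text
time_s: 51.37
ee_pos: [536.5, 15.5, 154.9]
ee_rot: [-179.9, -0.0, 65.0]
force: [-2.1, 2.1, 1.1]
gripper_width: 19.8
gripper_force: 15.0
time_s: 52.03
ee_pos: [573.5, 3.7, 154.9]
ee_rot: [180.0, 0.0, 79.7]
force: [1.2, 0.4, -2.2]
gripper_width: 19.7
gripper_force: 15.0
150.2198192317047 259.85675853718874 [1.79990579e+02 3.77418349e-03 7.97134048e+01] [ 1.15654737  0.44450887 -2.15314577]
```

```bash
python3 -m pendant '{"translation":[[0.2,7.5,0],[0.2,7.5,0],[0,4.5,0],[0,2,0],[0,1,0],[0,0,0],[0,0,0],[0,0,0]],"roll":[-0.05,-0.05,-0.03,-0.014,0,0,0,0],"hand":[255,255,255,255,255,255,255,255]}'
python3 -m pendant '{"translation":[[0,0.7,0],[0,0.7,0],[0,0.7,0],[0,0,0],[0,0,0],[0,0,0],[0,0,0],[0,0,0]],"roll":[0,0,0,0,0,0,0,0],"hand":[255,255,255,255,255,255,255,255]}'
```

```text
time_s: 52.7
ee_pos: [595.7, 1.4, 154.9]
ee_rot: [-180.0, -0.0, 88.0]
force: [-0.1, 0.2, 0.7]
gripper_width: 20.0
gripper_force: 15.0
time_s: 53.37
ee_pos: [596.7, 1.3, 154.9]
ee_rot: [-179.8, -0.0, 88.0]
force: [-5.2, 2.2, 2.8]
gripper_width: 20.0
gripper_force: 15.0
```

```bash
python3 -m pendant '{"translation":[[0,0.7,0],[0,0.7,0],[0,0.7,0],[0,0.7,0],[0,0,0],[0,0,0],[0,0,0],[0,0,0]],"roll":[0,0,0,0,0,0,0,0],"hand":[255,255,255,255,255,255,255,255]}'
python3 -m pendant '{"translation":[[0,0,0],[0,0,0],[0,0,0],[0,0,0],[0,0,0],[0,0,0],[0,0,0],[0,0,0]],"roll":[0,0,0,0,0,0,0,0],"hand":[230,180,120,60,0,0,0,0]}'
python3 -m pendant '{"translation":[[0,0,0],[0,0,0],[0,0,-10],[0,0,-25],[0,0,-35],[0,0,-35],[0,0,-35],[0,0,-30]],"roll":[0,0,0,0,0,0,0,0],"hand":[0,0,0,0,0,0,0,0]}'
python3 -m pendant '{"translation":[[0,-20,0],[0,-35,0],[0,-35,0],[0,0,0],[0,0,0],[0,0,0],[0,0,0],[0,0,0]],"roll":[0,0,0,0,0,0,0,0],"hand":[0,0,0,0,0,0,0,0]}'
python3 - <<'E'
from h import *
np.set_printoptions(precision=2,suppress=True)
p=grab('scene');W=cloud(p);w=W.reshape(-1,3);import pickle
cv2.imwrite('pics/shut.png',cv2.resize(p['frame'][120:360,200:440],(600,600),interpolation=cv2.INTER_CUBIC)[:,:,::-1])
hsv=cv2.cvtColor(p['frame'],cv2.COLOR_RGB2HSV).reshape(-1,3)
yel=(hsv[:,0]>18)&(hsv[:,0]<34)&(hsv[:,1]>140)&(w[:,2]>140)&(w[:,2]<154)&(abs(w[:,0]-596)<60)&(w[:,1]<190)
y=w[yel];v=cv2.fitLine(y[:,:2].astype(np.float32),cv2.DIST_HUBER,0,.01,.01).ravel();print('bar',len(y),v,np.degrees(np.arctan2(v[1],v[0])))
for n in('scene','side'):
    if n=='side': p=grab('side');W=cloud(p);w=W.reshape(-1,3);hsv=cv2.cvtColor(p['frame'],cv2.COLOR_RGB2HSV).reshape(-1,3)
    k=(hsv[:,0]>2)&(hsv[:,0]<18)&(hsv[:,1]>150)&(abs(w[:,0]-420)<70)&(abs(w[:,1]-365)<60)&(w[:,2]>58)&(w[:,2]<115)
    q=w[k];zt=np.percentile(q[:,2],96);t=q[q[:,2]>zt-6];print(n,'pin',len(q),zt,t.mean(0),cv2.minAreaRect(t[:,:2].astype(np.float32)))
    q=w[(abs(w[:,0]-420)<60)&(abs(w[:,1]-365)<60)&(w[:,2]>45)&(w[:,2]<56)];print('block',len(q),cv2.minAreaRect(q[:,:2].astype(np.float32)))
E
```

```text
time_s: 54.03
ee_pos: [596.6, 1.2, 154.8]
ee_rot: [-179.4, -0.0, 88.0]
force: [-11.8, 1.6, 5.7]
gripper_width: 19.7
gripper_force: 15.0
time_s: 54.7
ee_pos: [601.3, 1.0, 154.9]
ee_rot: [180.0, 0.0, 88.0]
force: [-0.6, 0.2, 0.5]
gripper_width: 63.5
gripper_force: 0.0
time_s: 55.37
ee_pos: [601.1, 1.1, 328.6]
ee_rot: [179.8, 0.0, 88.0]
force: [0.5, -0.3, 0.7]
gripper_width: 91.4
gripper_force: 0.0
time_s: 56.03
ee_pos: [512.2, 4.2, 324.9]
ee_rot: [180.0, 0.0, 88.0]
force: [0.7, 0.6, -0.8]
gripper_width: 91.1
gripper_force: 0.0
bar 1054 [  0.03   1.   600.05 -12.51] 88.09035
scene pin 33 96.45563958901562 [420.99 364.56  94.03] ((421.11785888671875, 365.8141784667969), (8.89273452758789, 12.126956939697266), 42.366905212402344)
block 349 ((416.6279296875, 370.4152526855469), (74.03033447265625, 76.44606018066406), 83.33184051513672)
side pin 156 92.9212504328544 [415.06 375.14  90.69] ((415.3501281738281, 374.9058532714844), (19.090335845947266, 19.928207397460938), 33.28047180175781)
block 636 ((416.7101745605469, 374.04302978515625), (76.62351989746094, 74.01372528076172), 85.57149505615234)
```

View pics/shut.png

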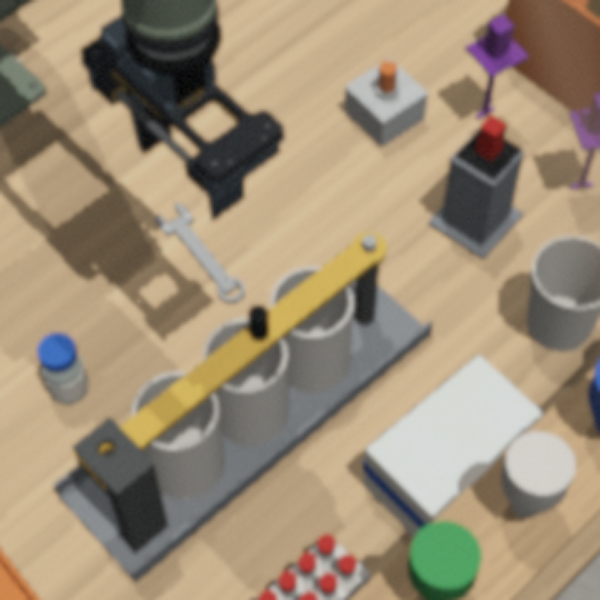

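The bar is shut with its lug in the fork (hole at (105,450)), the knob is at (259,322), and the pin block is at (386,105). Going over the pin.

```bash
python3 -m pendant '{"translation":[[33,-10,0],[33,-10,0],[33,-10,0],[33,-10,0],[33,-10,0],[33,-10,0],[33,-10,0],[33,-10,0]],"roll":[0,0,0,0,0,0,0,0],"hand":[0,0,0,0,0,0,0,0]}'
python3 -m pendant '{"translation":[[33,-10,0],[33,-10,10],[33,-9,20],[0,0,20],[0,0,0],[0,0,0],[0,0,0],[0,0,0]],"roll":[0,0,-0.035,0,0,0,0,0],"hand":[0,0,0,0,0,0,0,0]}'
python3 - <<'E'
from h import *
np.set_printoptions(precision=2,suppress=True)
s=env.state();print(s['ee_pos'],s['ee_rot'])
p=grab('wrist');w=cloud(p).reshape(-1,3);hsv=cv2.cvtColor(p['frame'],cv2.COLOR_RGB2HSV).reshape(-1,3)
k=(hsv[:,0]>2)&(hsv[:,0]<20)&(hsv[:,1]>130)&(abs(w[:,0]-416)<40)&(abs(w[:,1]-372)<40)&(w[:,2]>58)&(w[:,2]<115)
q=w[k];zt=np.percentile(q[:,2],96);t=q[q[:,2]>zt-4];print('pin',len(q),zt,t.mean(0),cv2.minEnclosingCircle(t[:,:2].astype(np.float32)))
q=w[(abs(w[:,0]-420)<60)&(abs(w[:,1]-365)<60)&(w[:,2]>45)&(w[:,2]<54)];print('block',len(q),cv2.minAreaRect(q[:,:2].astype(np.float32)))
cv2.imwrite('pics/pin.png',p['frame'][:,:,::-1])
E
```

```text
time_s: 56.8
ee_pos: [440.1, 272.6, 324.7]
ee_rot: [-180.0, 0.0, 88.0]
force: [0.2, -1.3, 0.2]
gripper_width: 91.1
gripper_force: 0.0
time_s: 57.47
ee_pos: [415.9, 370.5, 276.5]
ee_rot: [179.9, -0.1, 89.9]
force: [-1.2, -0.1, 0.4]
gripper_width: 91.2
gripper_force: 0.0
[415.93 370.5  276.52] [179.87  -0.09  89.91]
pin 396 91.2167320536966 [416.36 373.21  90.02] ((416.2654113769531, 373.04840087890625), 10.487506866455078)
block 3560 ((415.7434387207031, 372.178466796875), (70.78775787353516, 70.95726013183594), 85.0159912109375)
```

View pics/pin.png

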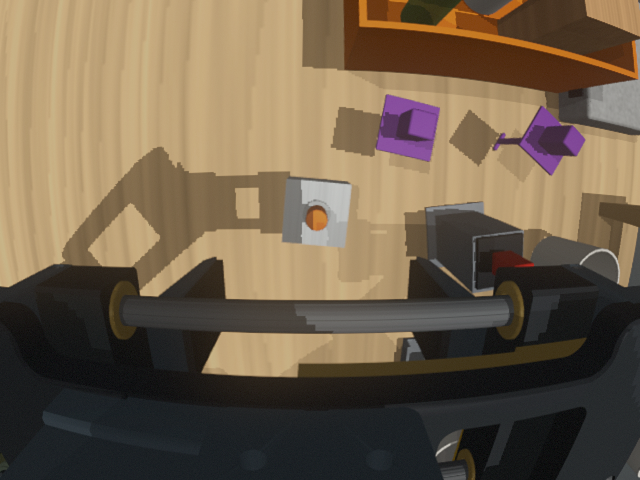

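```bash
python3 -m pendant '{"translation":[[2.6,0.4,15],[0,0,35],[0,0,35],[0,0,35],[0,0,35],[0,0,35],[0,0,20],[0,0,7]],"roll":[0,0,0,0,0,0,0,0],"hand":[0,0,0,0,0,0,0,0]}'
python3 -m pendant '{"translation":[[0,0,0],[0,0,0],[0,0,0],[0,0,0],[0,0,0],[0,0,0],[0,0,0],[0,0,0]],"roll":[0,0,0,0,0,0,0,0],"hand":[0,0,255,255,255,255,255,255]}' 45
python3 -m pendant '{"translation":[[0,0,0],[0,0,0],[0,0,0],[0,0,0],[0,0,0],[0,0,0],[0,0,0],[0,0,0]],"roll":[0,0,0,0,0,0,0,0],"hand":[255,255,255,255,255,255,255,255]}'
```

```text
time_s: 58.18
ee_pos: [414.4, 371.6, 55.4]
ee_rot: [-179.8, 0.2, 89.9]
force: [-0.6, 0.7, 0.3]
gripper_width: 91.1
gripper_force: 0.0
time_s: 58.85
ee_pos: [415.3, 373.5, 58.2]
ee_rot: [180.0, -0.0, 90.0]
force: [0.2, 0.2, 0.7]
gripper_width: 54.2
gripper_force: 0.0
time_s: 59.52
ee_pos: [415.4, 373.4, 57.9]
ee_rot: [180.0, 0.0, 90.0]
force: [-0.4, -0.3, 0.7]
gripper_width: 21.0
gripper_force: 45.0
```

```bash
python3 -m pendant '{"translation":[[0,0,-15],[0,0,-25],[0,0,-35],[0,0,-35],[0,0,-35],[0,0,-35],[0,0,-35],[0,0,-15]],"roll":[0,0,0,0,0,0,0,0],"hand":[255,255,255,255,255,255,255,255]}'
python3 -m pendant '{"translation":[[-15,5,0],[-28,8,0],[-35,10,0],[-35,10,0],[-35,10,0],[-35,10,0],[-35,10,0],[-35,10,0]],"roll":[0,0,0,0,0,0,0,0],"hand":[255,255,255,255,255,255,255,255]}'
python3 -m pendant '{"translation":[[-35,10,0],[-35,10,0],[-35,10,0],[-35,10,0],[-35,10,0],[-35,10,0],[-35,10,0],[-35,10,0]],"roll":[0,0,0,0,0,0,0,0],"hand":[255,255,255,255,255,255,255,255]}'
python3 -m pendant '{"translation":[[-35,10,0],[-35,10,0],[-17,3,0],[-2,0,0],[0,0,0],[0,0,0],[0,0,0],[0,0,0]],"roll":[0,0,0,0,0,0,0,0],"hand":[255,255,255,255,255,255,255,255]}'
python3 - <<'E'
from h import *
np.set_printoptions(precision=2,suppress=True)
s=env.state();print(s['ee_pos'],s['ee_rot'],s['force'])
p=grab('wrist');W=cloud(p);w=W.reshape(-1,3)
F=w[(w[:,2]>156)&(w[:,2]<166)&(w[:,1]<-150)&(w[:,1]>-230)&(abs(w[:,0]-600)<60)];print('fork',len(F),cv2.minAreaRect(F[:,:2].astype(np.float32)))
# rectify top plane z=161 into a 0.25mm grid
X,Y=np.meshgrid(np.arange(560,640,.25),np.arange(-230,-150,.25))
P=np.stack([X,Y,np.full_like(X,161)],-1);C=(P-p['pose'][:3,3])@p['pose'][:3,:3]
r=np.hypot(C[...,0],C[...,1]);th=np.arctan2(r,C[...,2]);u=p['cx']+p['fx']*th*C[...,0]/r;v=p['cy']+p['fy']*th*C[...,1]/r
g=cv2.remap(p['frame'],u.astype(np.float32),v.astype(np.float32),cv2.INTER_LINEAR)
print('px',u[160,128],v[160,128])
cv2.imwrite('pics/hole.png',np.hstack([cv2.resize(g,(480,480)),p['frame'][100:340:1,156:476][:, :] .repeat(2,0)])[:,:,::-1])
np.save('g.npy',g)
E
```

```text
time_s: 60.18
ee_pos: [416.2, 374.3, 293.0]
ee_rot: [179.7, -0.3, 90.0]
force: [1.5, 0.9, -0.9]
gripper_width: 21.4
gripper_force: 45.0
time_s: 60.85
ee_pos: [488.0, 118.7, 287.7]
ee_rot: [-180.0, 0.0, 90.0]
force: [0.7, -0.7, -1.2]
gripper_width: 20.9
gripper_force: 45.0
time_s: 61.52
ee_pos: [568.1, -161.3, 287.6]
ee_rot: [-179.9, -0.0, 90.0]
force: [1.0, 0.0, -0.4]
gripper_width: 20.7
gripper_force: 45.0
time_s: 62.18
ee_pos: [591.2, -247.0, 288.4]
ee_rot: [180.0, -0.0, 90.1]
force: [-0.7, 0.5, -0.0]
gripper_width: 21.5
gripper_force: 45.0
[ 591.17 -247.04  288.44] [179.98  -0.01  90.1 ] [-0.71  0.46 -0.04]
fork 4328 ((601.9154663085938, -188.93377685546875), (45.82255554199219, 66.36097717285156), 88.65480041503906)
px 317.6462970616336 164.9041722846422
```

View pics/hole.png

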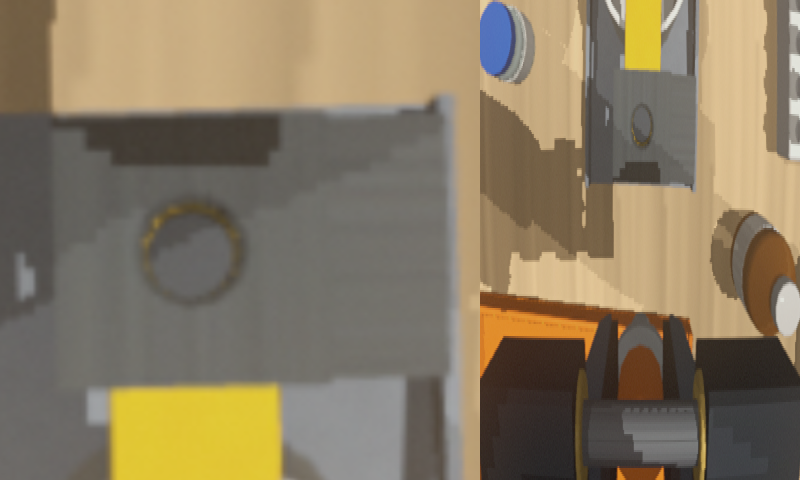

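In the rectified view at left, the hole is at (192,250), i.e. world (592.0, -188.3), with the lug ring concentric. The right crop shows the pin held straight. Moving over and starting the insertion.

```bash
python3 -m pendant '{"translation":[[10,0.8,0],[20,0,0],[20,0,0],[8.8,0,0],[0,0,15],[0,0,25],[0,0,15],[0,0,8]],"roll":[0,0,0,0,0,0,0,0],"hand":[255,255,255,255,255,255,255,255]}'
python3 -m pendant '{"translation":[[0,0,0],[0,0,0],[0,0,3],[0,0,3],[0,0,3],[0,0,3],[0,0,3],[0,0,0]],"roll":[0,0,0,0,0,0,0,0],"hand":[255,255,255,255,255,255,255,255]}'
```

```text
time_s: 62.9
ee_pos: [591.0, -188.7, 222.8]
ee_rot: [-179.8, -0.1, 90.1]
force: [-0.3, 0.7, -1.3]
gripper_width: 21.5
gripper_force: 45.0
time_s: 63.57
ee_pos: [591.8, -189.7, 209.2]
ee_rot: [-179.9, -0.0, 90.0]
force: [0.1, 0.0, -1.2]
gripper_width: 20.9
gripper_force: 45.0
```

```bash
python3 -m pendant '{"translation":[[1.2,0,0],[0,0,3],[0,0,3],[0,0,3],[0,0,3],[0,0,3],[0,0,3],[0,0,0]],"roll":[0,0,0,0,0,0,0,0],"hand":[255,255,255,255,255,255,255,255]}'
python3 -m pendant '{"translation":[[0,0,3],[0,0,3],[0,0,3],[0,0,3],[0,0,2],[0,0,2],[0,0,0],[0,0,0]],"roll":[0,0,0,0,0,0,0,0],"hand":[255,255,255,255,255,255,255,255]}'
```

```text
time_s: 64.23
ee_pos: [591.7, -188.5, 191.1]
ee_rot: [-179.9, -0.0, 90.0]
force: [-0.3, 1.1, -1.6]
gripper_width: 21.0
gripper_force: 45.0
time_s: 64.9
ee_pos: [592.1, -188.6, 175.9]
ee_rot: [-180.0, 0.0, 90.0]
force: [-0.2, -0.3, -2.0]
gripper_width: 20.9
gripper_force: 45.0
```

Free all the way. Seating the collar now.

```bash
python3 -m pendant '{"translation":[[0,0,2],[0,0,2],[0,0,1.5],[0,0,1],[0,0,1],[0,0,1],[0,0,0],[0,0,0]],"roll":[0,0,0,0,0,0,0,0],"hand":[255,255,255,255,255,255,255,255]}'
```

```text
time_s: 65.57
ee_pos: [592.0, -188.6, 168.8]
ee_rot: [180.0, 0.0, 90.0]
force: [-2.3, 0.6, 5.4]
gripper_width: 21.2
gripper_force: 45.0
```

```bash
python3 -m pendant '{"translation":[[0,0,0],[0,0,0],[0,0,0],[0,0,0],[0,0,0],[0,0,0],[0,0,0],[0,0,0]],"roll":[0,0,0,0,0,0,0,0],"hand":[230,180,100,0,0,0,0,0]}'
python3 -m pendant '{"translation":[[0,0,0],[0,0,0],[0,0,-10],[0,0,-25],[0,0,-35],[0,0,-35],[0,0,-20],[0,0,0]],"roll":[0,0,0,0,0,0,0,0],"hand":[0,0,0,0,0,0,0,0]}'
python3 -m pendant '{"translation":[[0,-30,0],[0,-35,0],[0,-35,0],[0,-35,0],[0,-35,0],[0,0,0],[0,0,0],[0,0,0]],"roll":[0,0,0,0,0,0,0,0],"hand":[0,0,0,0,0,0,0,0]}'
python3 - <<'E'
from h import *
np.set_printoptions(precision=2,suppress=True)
p=grab('scene');w=cloud(p).reshape(-1,3);hsv=cv2.cvtColor(p['frame'],cv2.COLOR_RGB2HSV).reshape(-1,3)
k=(np.hypot(w[:,0]-592,w[:,1]+188)<25)&(w[:,2]>170);q=w[k];print('pin top',len(q),np.percentile(q[:,2],[50,97]),q.mean(0))
yel=(hsv[:,0]>18)&(hsv[:,0]<34)&(hsv[:,1]>140)&(w[:,2]>140)&(w[:,2]<154)&(abs(w[:,0]-596)<60)
y=w[yel];v=cv2.fitLine(y[:,:2].astype(np.float32),cv2.DIST_HUBER,0,.01,.01).ravel();print('bar',np.degrees(np.arctan2(v[1],v[0])))
cv2.imwrite('pics/end.png',p['frame'][:,:,::-1])
E
```

```text
time_s: 66.23
ee_pos: [592.1, -188.6, 167.3]
ee_rot: [-180.0, 0.0, 90.0]
force: [0.2, 0.5, 0.3]
gripper_width: 63.7
gripper_force: 0.0
time_s: 66.9
ee_pos: [594.2, -189.3, 299.3]
ee_rot: [179.4, 0.2, 90.0]
force: [0.9, -0.2, 0.5]
gripper_width: 91.1
gripper_force: 0.0
time_s: 67.57
ee_pos: [422.5, -188.7, 292.6]
ee_rot: [179.9, 0.0, 90.0]
force: [0.3, -0.2, 0.8]
gripper_width: 91.3
gripper_force: 0.0
pin top 123 [199.34 206.71] [ 595.99 -191.7   194.36]
bar 88.32297
```

View pics/end.png

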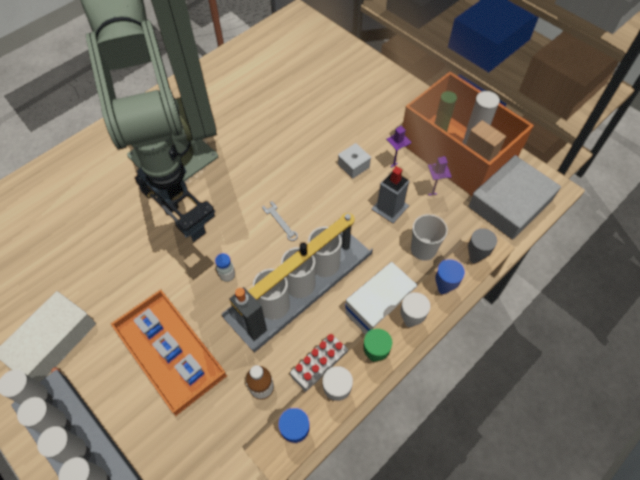

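The final view shows three carriers in the tray at (148,322), (167,347) and (189,370). The bar is shut, the pin is seated at (240,300), the picker is in its holster at (396,182), and the bystanders are unmoved.

```bash
python3 -c "
from workcell import env
print(env.job_done())"
```

```text
the job is handed in; nothing more can be done
None
```

I handed the job in at about 68 s: all three carriers stand upright in the tray, the picker hangs in its holster, the bar is shut and the pin is seated in the fork; no verdict came back.

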